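# Clamp the standard vials in the shaker tray and trip its interlock

### The job

Get the amber vials ready for shaking: stand every one of them upright side by side in the clamp tray, between its two bars, then turn the T-handle clockwise until it gets clearly stiffer and the sprung bar holds all the vials firmly - they are glass, so stop there and do not screw it up tight. When they are clamped, report it by pushing the switch's roller arm sideways until it trips, and let it spring back; leave the beakers and the dish where they stand.

Things in the scene. Friction and masses are not known exactly. Their poses are not given: they have to be found in the camera images.
- clamp_tray: aluminium vial clamp tray of a shaker, fixed to the bench, 124 x 188 mm (x, y). Origin: centre of its underside; x points from the T-handle's side to the fixed back bar, y along the bars, z up. Floor 10 mm above the origin. The back bar's rubber face is at x = +40.5 mm, its top at z = 44 mm. Guide rods close the ends at y = +-84 mm, so vial centres fit at y = -62 to +62 mm
- bar_face (a point): middle of the face of the front (press) bar, 27 mm above the bench; axes as the tray's. The bar is 156 mm long, with four springy rubber pads side by side, its top 42 mm above the bench, its face at tray x = 4 mm per rad of the T-handle, so the gap is 36 to 40 mm at the start. Vials in the gap stand 27 mm proud of the bars and can be gripped above them, fingers closing along x
- clamp_handle (a joint): angle of the T-handle about its vertical spindle, rad; 0 = fully open, grows clockwise seen from above, up to 8; starts at 0 to 1. One rad moves the press bar 4 mm towards the back bar. Self-locking: stays where it is left; about 0.13 N m of steady friction, plus about 0.03 N m for each rad turned after the bar has met the vials
- handle_mid (a point): middle of the T-handle's crossbar, 88 mm above the bench, on the spindle axis (tray x = -42 mm). The crossbar is a round steel bar 12 mm thick and 84 mm long with 15 mm balls at its ends, along this frame's y; z is up. Its spindle is 10 mm thick and stands on a grey gearbox 34 x 80 mm, 48 mm high
- press_bar (a joint): how far the press bar is pushed back on its springs by what it clamps, m; 0 until it meets the vials, then it grows about 3 mm per rad of the T-handle (the rubber pads on its face give by 1 to 3 mm as well); stiffness 2.5 N per mm. About 0.005 to 0.010 holds every vial firmly; more than 0.014 (35 N) is too tight for glass
- switch: grey roller lever switch on a dark 70 x 60 mm foot fixed to the bench; housing 34 x 42 mm, top at 67 mm. Origin: centre of the underside; its -x side carries the roller arm, which swings along y in a plane 16 to 30 mm in front of the origin
- roller_arm (a joint): angle of the roller arm, rad; 0 = upright at rest, positive when the roller moves to the switch's +y, negative to -y; trips beyond 0.45 either way, stops at 0.95; springs back (about 2.5 N at the roller when it trips). The pivot is 50 mm above the bench, 55 mm below the roller's axis
- roller (a point): centre of the black roller at the arm's upper end: 20 mm in diameter, 10 mm wide along the switch's x; 105 mm above the bench at rest; nothing beside it on either side (y)
- vial_a: amber glass vial with a black screw cap, 61 mm tall, body 27 mm in diameter up to 49 mm, cap 22 mm in diameter above it; about 50 g; may be absent. Origin at the centre of its underside, z up along it
- vial_b: amber glass vial with a white screw cap, 61 mm tall, body 27 mm in diameter up to 49 mm, cap 22 mm in diameter above it; about 50 g; may be absent. Origin at the centre of its underside, z up along it
- vial_c: amber glass vial with a black screw cap, 61 mm tall, body 27 mm in diameter up to 49 mm, cap 22 mm in diameter above it; about 50 g; may be absent. Origin at the centre of its underside, z up along it
- vial_d: amber glass vial with a white screw cap, 61 mm tall, body 27 mm in diameter up to 49 mm, cap 22 mm in diameter above it; about 50 g; may be absent. Origin at the centre of its underside, z up along it
- beaker_big: empty glass beaker, 52 mm in diameter, 68 mm tall, a bystander; origin at the centre of its underside
- beaker_small: empty glass beaker, 44 mm in diameter, 56 mm tall, a bystander; origin at the centre of its underside
- dish: glass petri dish, 58 mm in diameter, 14 mm tall, a bystander; origin at the centre of its underside

How it is judged (in metres and radians):
On the way, in this order (a step that is already met when the one before it is completed fails the run):
1. every vial stands upright between the two bars of the tray, let go (x of vial_a in the frame of clamp_tray between 0 and 0.042 m and y of vial_a in the frame of clamp_tray between -0.071 and 0.071 m and z of vial_a in the frame of clamp_tray between 0.004 and 0.018 m and angle between each of vial_a, vial_b, vial_c, vial_d's own z axis and vertical below 0.2 rad and x of vial_b in the frame of clamp_tray between 0 and 0.042 m and y of vial_b in the frame of clamp_tray between -0.071 and 0.071 m and z of vial_b in the frame of clamp_tray between 0.004 and 0.018 m and x of vial_c in the frame of clamp_tray between 0 and 0.042 m and y of vial_c in the frame of clamp_tray between -0.071 and 0.071 m and z of vial_c in the frame of clamp_tray between 0.004 and 0.018 m and x of vial_d in the frame of clamp_tray between 0 and 0.042 m and y of vial_d in the frame of clamp_tray between -0.071 and 0.071 m and z of vial_d in the frame of clamp_tray between 0.004 and 0.018 m and contact force between the fingers and vial_a below 0.5 N and contact force between the fingers and vial_b below 0.5 N and contact force between the fingers and vial_c below 0.5 N and contact force between the fingers and vial_d below 0.5 N), for 0.2 s.
2. the press bar is screwed against all the vials and its springs are compressed (x of vial_a in the frame of clamp_tray between 0.021 and 0.034 m and y of vial_a in the frame of clamp_tray between -0.071 and 0.071 m and z of vial_a in the frame of clamp_tray between 0.004 and 0.018 m and angle between each of vial_a, vial_b, vial_c, vial_d's own z axis and vertical below 0.2 rad and x of vial_b in the frame of clamp_tray between 0.021 and 0.034 m and y of vial_b in the frame of clamp_tray between -0.071 and 0.071 m and z of vial_b in the frame of clamp_tray between 0.004 and 0.018 m and x of vial_c in the frame of clamp_tray between 0.021 and 0.034 m and y of vial_c in the frame of clamp_tray between -0.071 and 0.071 m and z of vial_c in the frame of clamp_tray between 0.004 and 0.018 m and x of vial_d in the frame of clamp_tray between 0.021 and 0.034 m and y of vial_d in the frame of clamp_tray between -0.071 and 0.071 m and z of vial_d in the frame of clamp_tray between 0.004 and 0.018 m and value of joint press_bar above 0.0024 m and contact force between clamp_tray and vial_a above 1.5 N and contact force between clamp_tray and vial_b above 1.5 N and contact force between clamp_tray and vial_c above 1.5 N and contact force between clamp_tray and vial_d above 1.5 N), for 0.3 s.
3. the roller arm is pushed past its trip angle, the vials still clamped (all of step 2 and (value of joint roller_arm above 0.45 rad or value of joint roller_arm below -0.45 rad)), for 0.2 s.
At the end, for the whole second after the job is handed in: all vials that are present stand upright (within 0.2 rad) in the tray against the back bar, clamped by the press bar (springs compressed 2.4 to 14 mm, bar and vials in firm contact); the roller arm has sprung back to within 0.15 rad of upright; everything is released and at rest (all of step 2 and value of joint roller_arm between -0.15 and 0.15 rad and value of joint press_bar below 0.014 m and linear speed of each of vial_a, vial_b, vial_c, vial_d below 0.02 m/s); the robot touches nothing.
It fails at once if the press bar squeezes the vials with more than 35 N (springs compressed over 14 mm) (value of joint press_bar above 0.014 m).
It fails at once if the roller arm is pushed with more than 20 N (contact force between any of the arm, the fingers and switch above 20 N).
It fails at once if a beaker or the dish is shifted by more than 8 cm or tipped over (distance of any of beaker_big, beaker_small, dish from where it was at the start of the episode above 0.08 m or angle between any of beaker_big, beaker_small, dish's own z axis and vertical above 0.6 rad).
Of vial_a, vial_b, vial_c, vial_d only 2 to 4 are there at a start; the rules pass over those that are not, and their reading is None.
At some moment in a run one of dish may be knocked a few centimetres aside while the robot is not near it.
Once in a run the grip may slacken for a moment while it holds something.
It also fails if it takes over 210 s, if anything falls off the work surface, if the arm or the gripper's body presses on something with over 40 N, if the wrist force passes 120 N, or if a joint passes its speed limit or range.

### The arm

A 6-joint arm with a two-finger parallel gripper is mounted at the origin on a cart in front of the work surface, level with it; the furniture and walls round the work are solid. World frame = base frame: x ahead of the robot, y to its left, z up, the work surface at z = 0. Lengths are in m, angles in degrees, forces in N, time in s.
With the tool pointing down it reaches from about 0.25 to 0.725 m from the base axis. Payload 9.7 kg.
Tool frame: the origin (TCP) lies at the centre of the arm's flange, where the gripper is bolted on; the fingertips stand 173 mm ahead of it and the grasp point (between the pads) lies bot.grip_depth ahead of it (bot.grip_depth is the distance from the TCP to the grasp point, in m); z points along the fingers, y is the direction in which the jaws open and shut (so a half turn about z gives the same grasp; the last joint's range is limited). The gripper opens to 85 mm and grips with 20 to 120 N. Pads are 22 mm wide; open, the fingers measure 114 mm over their backs; the gripper's body (76 mm by 85 mm) begins 54 mm behind the grasp point. The pads swing forward as they close: fully open they stand 13 mm farther back than shut.
Start: joints at [-73.969, 4.979, 10.078, 95.1, 0, 90], TCP at [0.152, -0.529, 0.405] pointing down, gripper open.
Joint ranges: [-179.16, 179.16], [-48.56, 103.87], [-65.8, 70.77], [-126.05, 130.52], [-82.76, 87.17], [-180, 180]. Speed limits (degrees/s): [127.2, 127.2, 147.25, 180, 180, 180].

### API

Orientations are given as [roll, pitch, yaw] about the fixed x, y, z axes, in that order (R = Rz(yaw) Ry(pitch) Rx(roll)).
In Python, from workcell import status, viewer, bot gives the robot as it stands. The module is installed in compiled form; this text tells all that it offers.
- The arm moves only by the tool move_arm, never from a script. Its argument "commands" is a list of rows, each an object with "claw": the gripper's target within -1 to 1 (fully open at 1, half-way at 0, shut at -1); "travel": the shift along the tool's x, y, z in cm, a list of three; "turn": the turn about the tool's z in degrees. A call has 1 to 5 rows; each row shifts and turns the commanded pose from where the row before left it, along the tool's axes as they then stand; what a row does not reach is not made up. A row lasts 1/12 s, in which the tool goes at most 41.7 mm and 7.16 degrees, less where a joint would pass 70% of its speed; a pose out of reach is approached as far as the arm can. A call is refused whole if a number of a shift passes 4.17 or a number of a turn 7.16, either way. A call with a gripper value outside its range is refused whole. The fingers move at their own pace and stop on an object; "squeeze" is the grip in N (left out, the last holds). Time passes only in rows, so rows that do not move let the fingers close. It gives the time, the measured TCP pose, the force and the opening at its end, in the units of the state.
- status.get_obs(): the state, without advancing time (a new reading comes with each control period).
- viewer.camera(name): name is "scene" or "top"; returns the picture (384x512x3 uint8, blue, green, red); there is no depth.
- viewer.camera_params(name): a dict with "camera_matrix" (3x3 intrinsics, pixels), "D" ([k1, k2, p1, p2, k3] as OpenCV has them; the pictures are not rectified), "xyz" and "rotation" of the camera in the world. Camera axes: x right, y up, looking along -z (the intrinsics and any distortion apply to the point x, -y, -z); pixel columns grow to the right and rows downward; lengths in m; the calibration is good to about 2 mm. A picture is of the moment at which its call begins. camera_params takes no time and is no camera call.
- bot.job_done(): hands the job in, once; it reports no verdict.
The state is a dict: "time": time; "q": joint angles; "qd": joint speeds; "joint_efforts": joint torques, N m; "ee_pos": TCP position; "tcp_rot": TCP orientation; "wrist_force": force on the tool from outside, world axes, zero at the start; "torque": the same for the moment, N m; "opening": finger opening in m.
Only numpy, scipy, OpenCV 4.12 (cv2) and the standard library are available. Lean on these libraries where they do the work, as an engineer would, in place of code of your own. Each camera call takes 0.05 s, during which the arm holds its last target.

## Working session

There is one attempt and no reset: what is moved stays moved. The work goes in short steps, Python scripts to look and compute and a tool call to move; the robot and the scene stay as the last step left them, time stands still between calls to the robot, and variables do not carry over. Pictures are saved under pics/ and viewed, and the job is handed in when it is done.

Besides the shell and the picture viewer there is one more tool, called by a JSON object that holds its "fn" and its "kwargs", one argument or row to a line. move_arm: Moves the arm, as the interface text tells. Its arguments: {"type":"object","properties":{"commands":{"type":"array"},"squeeze":{"type":"number"}},"required":["commands"]}

```bash
mkdir -p pics; cat > a.py <<'E'
from workcell import status, viewer, bot
import cv2,numpy as np
E
python3 - <<'E'
from a import *
print(status.get_obs()); print(bot.grip_depth)
for n in ("scene","top"):
    cv2.imwrite(f"pics/{n}0.png",viewer.camera(n)); print(viewer.camera_params(n))
E
```

```text
{'time': 0.0, 'q': array([-7.39696287e+01,  5.01021243e+00,  1.00343991e+01,  9.50973190e+01,
        1.24870833e-03,  9.00005939e+01]), 'qd': array([-0.01062428, -0.01405207,  0.01723973, -0.02360507, -0.01754197,
       -0.03362189]), 'joint_efforts': array([-1.12739239e-03, -5.20392931e+01,  4.64798212e+01,  1.63098442e-02,
       -9.06176723e-06, -1.04272362e-05]), 'ee_pos': array([ 0.15188512, -0.52861981,  0.40399093]), 'tcp_rot': array([-1.79926868e+02, -1.24794926e-03,  1.60297758e+01]), 'wrist_force': array([-0.88090336,  0.18679487,  0.15275308]), 'torque': array([-0.00424085, -0.07821593, -0.01754839]), 'opening': 0.08514517091755748}
0.1547
{'camera_matrix': array([[481.98957734,   0.        , 253.6616157 ],
       [  0.        , 481.98957734, 191.66035848],
       [  0.        ,   0.        ,   1.        ]]), 'D': array([-0.05181016,  0.        ,  0.        ,  0.        ,  0.        ]), 'xyz': array([-0.01993965,  0.38650237,  0.85171809]), 'rotation': array([  38.59086724,   -0.93504253, -109.53105621])}
{'camera_matrix': array([[389.62918723,   0.        , 252.31398287],
       [  0.        , 389.62918723, 192.475604  ],
       [  0.        ,   0.        ,   1.        ]]), 'D': array([-0.13742419,  0.        ,  0.        ,  0.        ,  0.        ]), 'xyz': array([0.45205421, 0.17374035, 0.92738822]), 'rotation': array([  5.27561622,  -0.37571371, -91.49104301])}
```

View pics/scene0.png

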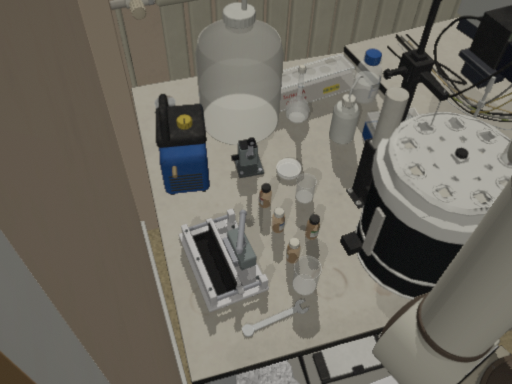

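View pics/top0.png

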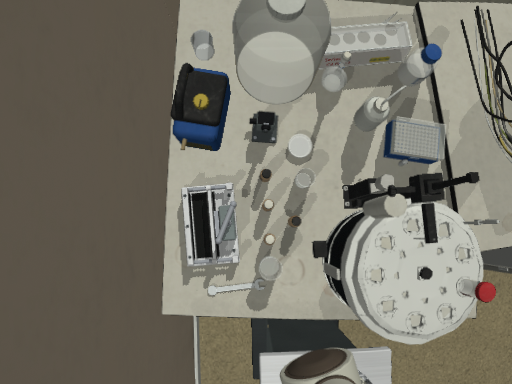

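The scene shows four standing vials: black caps at about (265,188) and (313,220), white caps at (279,214) and (294,243). The tray is at about (222,258) and the switch at (247,157). I'll zoom in.

```bash
python3 - <<'E'
from a import *
t=cv2.imread("pics/top0.png");s=cv2.imread("pics/scene0.png")
cv2.imwrite("pics/t0z.png",cv2.resize(t[95:305,165:335],None,fx=2.8,fy=2.8,interpolation=cv2.INTER_CUBIC))
cv2.imwrite("pics/s0z.png",cv2.resize(s[130:340,165:345],None,fx=2.8,fy=2.8,interpolation=cv2.INTER_CUBIC))
E
```

```text
(no output)
```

View pics/t0z.png

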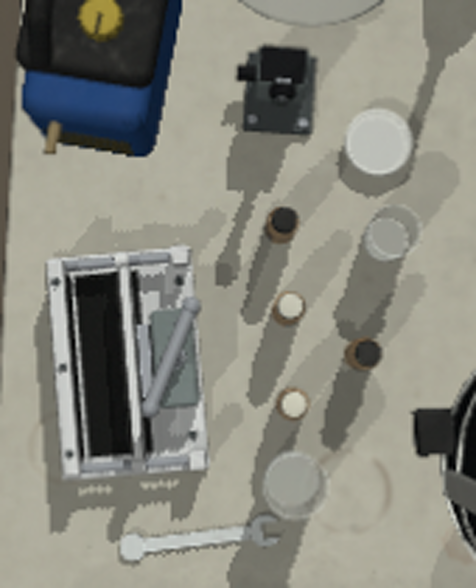

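View pics/s0z.png

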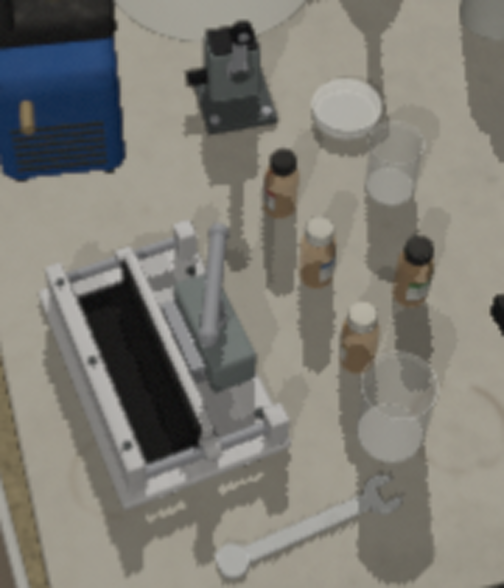

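```bash
cat >> a.py <<'E'
from scipy.spatial.transform import Rotation as Rn
P={n:viewer.camera_params(n) for n in ("scene","top")}
def ray(n,uv):
    p=P[n]; x,y=cv2.undistortPoints(np.array([[uv]],float),p["camera_matrix"],p["D"])[0,0]
    R=Rn.from_euler('xyz',p["rotation"],degrees=True).as_matrix()
    d=R@np.array([x,-y,-1]); return np.array(p["xyz"]),d/np.linalg.norm(d)
def plane(n,uv,z):
    o,d=ray(n,uv); return o+d*(z-o[2])/d[2]
def tri(uv1,uv2):
    o1,d1=ray("top",uv1);o2,d2=ray("scene",uv2)
    A=np.stack([d1,-d2],1); s=np.linalg.lstsq(A,o2-o1,rcond=None)[0]
    a,b=o1+d1*s[0],o2+d2*s[1]; return (a+b)/2,np.linalg.norm(a-b)
def proj(n,X):
    p=P[n];R=Rn.from_euler('xyz',p["rotation"],degrees=True).as_matrix()
    c=R.T@(np.array(X,float)-p["xyz"]); c=c*[1,-1,-1]
    return cv2.projectPoints(c.reshape(1,1,3),np.zeros(3),np.zeros(3),p["camera_matrix"],p["D"])[0].ravel()
def tz(u,v): return (u/2.8+165-.32,v/2.8+95-.32)
def sz(u,v): return (u/2.8+165-.32,v/2.8+130-.32)
E
python3 - <<'E'
from a import *
np.set_printoptions(precision=4,suppress=True)
pts={ # top zoom, scene zoom
'capK1':((284,218),(284,157)),'capW1':((291,306),(320,227)),'capK2':((367,352),(419,246)),'capW2':((294,403),(363,314)),
'hballFar':((192,304),(219,232)),'hballNear':((151,409),(208,331)),
'roller':((283,88),(240,50)),
'dish':((380,142),(346,105)),
'trayTL':((56,262),(60,268)),'trayTR':((180,253),(183,231)),'trayBL':((68,466),(127,480)),'trayBR':((200,458),(275,410)),
}
for k,(t,s) in pts.items():
    X,e=tri(tz(*t),sz(*s)); print(k,X,round(e,4))
    
for n,z in(('capK1',.061),('capW1',.061),('capK2',.061),('capW2',.061),('hballFar',.088),('hballNear',.088),('roller',.105)):
    print(n,plane('top',tz(*pts[n][0]),z),plane('scene',sz(*pts[n][1]),z))
E
```

```text
capK1 [0.5757 0.1338 0.063 ] 0.0003
capW1 [0.5054 0.1311 0.0629] 0.0015
capK2 [0.4669 0.0709 0.0631] 0.0007
capW2 [0.4282 0.13   0.0599] 0.0003
hballFar [0.5072 0.2083 0.0887] 0.0007
hballNear [0.428  0.2417 0.096 ] 0.0026
roller [0.6788 0.1325 0.077 ] 0.0007
dish [0.6466 0.049  0.0155] 0.0027
trayTL [0.5466 0.3188 0.0428] 0.0032
trayTR [0.5533 0.2202 0.0352] 0.0025
trayBL [0.3799 0.3166 0.021 ] 0.0004
trayBR [0.3863 0.2079 0.0414] 0.0036
capK1 [0.576  0.1338 0.061 ] [0.5771 0.133  0.061 ]
capW1 [0.5053 0.1303 0.061 ] [0.507  0.1312 0.061 ]
capK2 [0.4671 0.071  0.061 ] [0.468  0.0697 0.061 ]
capW2 [0.4283 0.1302 0.061 ] [0.4276 0.1302 0.061 ]
hballFar [0.5071 0.208  0.088 ] [0.5078 0.2084 0.088 ]
hballNear [0.4273 0.2412 0.088 ] [0.4334 0.2414 0.088 ]
roller [0.6712 0.1336 0.105 ] [0.6537 0.142  0.105 ]
```

```bash
python3 - <<'E'
from a import *
t=cv2.imread("pics/top0.png");s=cv2.imread("pics/scene0.png")
a=cv2.resize(t[178:273,175:245],None,fx=6,fy=6,interpolation=cv2.INTER_CUBIC)
b=cv2.resize(t[105:150,240:285],None,fx=6,fy=6,interpolation=cv2.INTER_CUBIC)
c=cv2.resize(s[130:185,225:270],None,fx=6,fy=6,interpolation=cv2.INTER_CUBIC)
cv2.imwrite("pics/tray.png",a)
h=330;b=cv2.copyMakeBorder(b,0,330-270,0,0,cv2.BORDER_CONSTANT)
cv2.imwrite("pics/sw.png",np.hstack([b,c]))
E
```

```text
(no output)
```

View pics/tray.png

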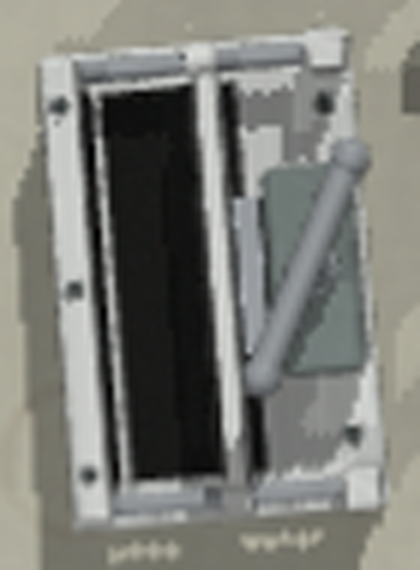

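View pics/sw.png

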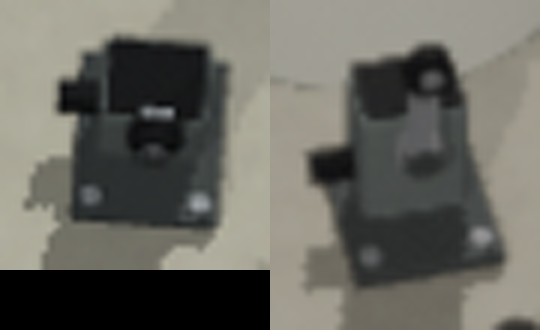

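```bash
python3 - <<'E'
from a import *
np.set_printoptions(precision=4,suppress=True)
T=lambda u,v:(u/6+175-.42,v/6+178-.42)
rt=(154/6+240-.42,131/6+105-.42); rs=(162/6+225-.42,73/6+130-.42)
print('roller',tri(rt,rs),plane('top',rt,.105),plane('scene',rs,.105))
for k,(u,v,z) in dict(bbT=(74,85,.044),bbB=(107,480,.044),bbLT=(42,60,.044),bbLB=(76,522,.044),pbLT=(192,75,.042),pbLB=(224,440,.042),pbRT=(214,75,.042),pbRB=(244,440,.042),
  fT=(100,95,.01),fB=(128,475,.01),ballF=(349,157,.088),ballN=(261,376,.088),gTL=(263,168,.048),gTR=(355,160,.048),gBL=(290,372,.048),gBR=(362,368,.048),
  postTR=(326,48,.035),postBR=(365,488,.035),
  screwT=(58,104,.044),screwM=(75,290,.044),screwB=(89,474,.044),
  s2T=(324,102,.01),s2B=(352,433,.01)).items():
    print(k,plane('top',T(u,v),z))
E
```

```text
roller (array([0.6706, 0.134 , 0.1038]), np.float64(0.001265251675629704)) [0.6706 0.1347 0.105 ] [0.6692 0.1339 0.105 ]
bbT [0.5389 0.3151 0.044 ]
bbB [0.3894 0.3048 0.044 ]
bbLT [0.5488 0.3273 0.044 ]
bbLB [0.3739 0.3168 0.044 ]
pbLT [0.5418 0.2702 0.042 ]
pbLB [0.4034 0.2605 0.042 ]
pbRT [0.5416 0.2618 0.042 ]
pbRB [0.4032 0.253  0.042 ]
fT [0.538  0.3102 0.01  ]
fB [0.3888 0.3015 0.01  ]
ballF [0.506  0.2091 0.088 ]
ballN [0.4284 0.2423 0.088 ]
gTL [0.5053 0.2433 0.048 ]
gTR [0.5074 0.2085 0.048 ]
gBL [0.4285 0.2347 0.048 ]
gBR [0.4294 0.2077 0.048 ]
postTR [0.5516 0.2192 0.035 ]
postBR [0.3836 0.2081 0.035 ]
screwT [0.5318 0.3213 0.044 ]
screwM [0.4611 0.3157 0.044 ]
screwB [0.3918 0.3115 0.044 ]
s2T [0.533  0.2217 0.01  ]
s2B [0.4032 0.2136 0.01  ]
```

```bash
python3 - <<'E'
from a import *
np.set_printoptions(precision=4,suppress=True)
print('knob',tri((426,273),(461,154)))
print('lid',tri((412,222),(434,125)), 'red', plane('top',(485,292),.2))
for z in (.2,.4,.6):
  print('rodend top',z,plane('top',(475,178),z), plane('scene',(438,0),z))
print('clampbox',tri((430,187),(418,62)))
print('beakS',plane('top',tz(388,240),.0),'beakB',plane('top',tz(294,487),0.),plane('top',tz(380,142),.014))
print('white thing',tri((388,205),(395,92)))
E
```

```text
knob (array([ 0.3676, -0.1209,  0.286 ]), np.float64(0.0006513807134470659))
lid (array([ 0.4499, -0.1132,  0.277 ]), np.float64(0.018922736983925416)) red [ 0.3109 -0.2852  0.2   ]
rodend top 0.2 [ 0.5367 -0.2762  0.2   ] [ 0.918  -0.4716  0.2   ]
rodend top 0.4 [ 0.5134 -0.1525  0.4   ] [ 0.6302 -0.2082  0.4   ]
rodend top 0.6 [ 0.4902 -0.0288  0.6   ] [0.3423 0.0551 0.6   ]
clampbox (array([ 0.504 , -0.0929,  0.3772]), np.float64(0.0010553571166419021))
beakS [0.5636 0.0422 0.    ] beakB [0.356  0.1291 0.    ] [0.6464 0.0476 0.014 ]
white thing (array([ 0.4798, -0.0406,  0.3463]), np.float64(0.006399878750919005))
```

```bash
python3 - <<'E'
from a import *
cv2.imwrite("pics/sb.png",cv2.resize(cv2.imread("pics/scene0.png")[0:384,330:512],None,fx=1.5,fy=1.5))
E
```

```text
(no output)
```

View pics/sb.png

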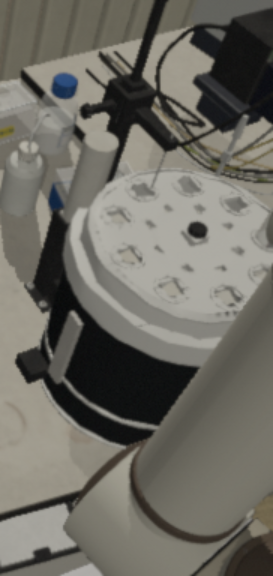

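{"fn": "move_arm", "kwargs": {
  "commands": [
    {"claw": 0.2,"travel": [0,0,-4],"turn": 3},
    {"claw": 0.2,"travel": [0,0,-4],"turn": 3},
    {"claw": 0.2,"travel": [0,0,-4],"turn": 3},
    {"claw": 0.2,"travel": [0,0,-4],"turn": 3.1},
    {"claw": 0.2,"travel": [0,0,0],"turn": 0}
  ],
  "squeeze": 30
}}

```text
time: 0.52
ee_pos: [0.1514, -0.527, 0.5735]
tcp_rot: [179.3, -0.2, 3.7]
wrist_force: [0.3, 0.7, 1.0]
opening: 0.0511
```

{"fn": "move_arm", "kwargs": {
  "commands": [
    {"claw": 0.2,"travel": [1,-2.9,0],"turn": 0},
    {"claw": 0.2,"travel": [1,-2.9,0],"turn": 0},
    {"claw": 0.2,"travel": [1,-2.9,0],"turn": 0},
    {"claw": 0.2,"travel": [1,-2.9,0],"turn": 0},
    {"claw": 0.2,"travel": [1,-2.9,0],"turn": 0}
  ]
}}

```text
time: 0.93
ee_pos: [0.1919, -0.3793, 0.5642]
tcp_rot: [-180.0, 0.0, 3.9]
wrist_force: [0.3, 0.4, 0.3]
opening: 0.0513
```

{"fn": "move_arm", "kwargs": {
  "commands": [
    {"claw": 0.2,"travel": [1,-2.9,0],"turn": 0},
    {"claw": 0.2,"travel": [1,-2.9,0],"turn": 0},
    {"claw": 0.2,"travel": [1,-2.9,0],"turn": 0},
    {"claw": 0.2,"travel": [1,-2.9,0],"turn": 0},
    {"claw": 0.2,"travel": [1,-2.9,0],"turn": 0}
  ]
}}

```text
time: 1.35
ee_pos: [0.2317, -0.2311, 0.5644]
tcp_rot: [-180.0, 0.0, 3.9]
wrist_force: [0.5, -0.2, 0.5]
opening: 0.0511
```

{"fn": "move_arm", "kwargs": {
  "commands": [
    {"claw": 0.2,"travel": [1,-2.9,0],"turn": 0},
    {"claw": 0.2,"travel": [1,-2.9,0],"turn": 0},
    {"claw": 0.2,"travel": [1,-2.9,0],"turn": 0},
    {"claw": 0.2,"travel": [1,-2.9,0],"turn": 0},
    {"claw": 0.2,"travel": [1,-2.9,0],"turn": 0}
  ]
}}

```text
time: 1.77
ee_pos: [0.2715, -0.0829, 0.5646]
tcp_rot: [180.0, -0.0, 3.9]
wrist_force: [0.8, -0.7, 0.2]
opening: 0.0513
```

{"fn": "move_arm", "kwargs": {
  "commands": [
    {"claw": 0.2,"travel": [1,-2.9,0],"turn": 0},
    {"claw": 0.2,"travel": [1,-2.9,0],"turn": 0},
    {"claw": 0.2,"travel": [1,-2.9,0],"turn": 0},
    {"claw": 0.2,"travel": [1,-2.9,0],"turn": 0},
    {"claw": 0.2,"travel": [1,-2.9,0],"turn": 0}
  ]
}}

```text
time: 2.18
ee_pos: [0.3143, 0.0338, 0.5648]
tcp_rot: [-178.7, -0.0, 5.8]
wrist_force: [-0.3, 0.4, 0.6]
opening: 0.0511
```

```bash
cat >> a.py <<'E'
def go(x,y,tipz=None,z=None,yaw=3.9):
    "tool-frame delta in cm to put grasp axis at x,y and the tcp at z"
    o=status.get_obs(); p=o["ee_pos"]; R=Rn.from_euler('xyz',o["tcp_rot"],degrees=True).as_matrix()
    off=R[:,2]*bot.grip_depth
    if tipz is not None: z=tipz+.1547
    w=o["tcp_rot"][2]
    R0=Rn.from_euler('xyz',[180,0,w],degrees=True).as_matrix()
    d=R0.T@(np.array([x,y,z])-p)*100
    print('t',round(o['time'],2),'pos',p.round(4),'rot',o['tcp_rot'].round(2),'gp',(p+off).round(4),'delta cm',d.round(2),'turn',round(w-yaw,2),'F',o['wrist_force'].round(1),'op',round(o['opening'],4))
O=np.array([.4643,.2676]);AX=np.array([-.068,.9977]);AY=np.array([-.9977,-.068])
def tray(x,y): return O+x*AX+y*AY
E
python3 - <<'E'
from a import *
go(.5757,.1335,z=.4)
E
```

```text
t 2.18 pos [0.3143 0.0338 0.5648] rot [-178.73   -0.      5.83] gp [0.314  0.0372 0.4101] delta cm [27.02 -7.27 16.48] turn 1.93 F [-0.3  0.4  0.6] op 0.0511
```

{"fn": "move_arm", "kwargs": {
  "commands": [
    {"claw": 0.2,"travel": [0,0,0],"turn": 0},
    {"claw": 0.2,"travel": [0,0,0],"turn": 0}
  ]
}}

```text
time: 2.35
ee_pos: [0.3147, 0.0314, 0.5645]
tcp_rot: [-178.8, 0.1, 5.3]
wrist_force: [0.6, -1.4, -0.2]
opening: 0.0511
```

```bash
python3 - <<'E'
from a import *
go(.5757,.1335,z=.4)
E
```

```text
t 2.35 pos [0.3147 0.0314 0.5645] rot [-1.7879e+02  9.0000e-02  5.3100e+00] gp [0.3142 0.0347 0.4098] delta cm [26.93 -7.75 16.45] turn 1.41 F [ 0.6 -1.4 -0.2] op 0.0511
```

{"fn": "move_arm", "kwargs": {
  "commands": [
    {"claw": 0.2,"travel": [3.4,-1,2],"turn": 0},
    {"claw": 0.2,"travel": [3.4,-1,2],"turn": 0},
    {"claw": 0.2,"travel": [3.4,-1,2],"turn": 0},
    {"claw": 0.2,"travel": [3.4,-1,2],"turn": 0},
    {"claw": 0.2,"travel": [0,0,0],"turn": 0}
  ]
}}

```text
time: 2.77
ee_pos: [0.4528, 0.0584, 0.48]
tcp_rot: [-177.7, 0.4, 6.8]
wrist_force: [0.2, 0.2, 0.0]
opening: 0.0514
```

```bash
python3 - <<'E'
from a import *
go(.5757,.1335,z=.4); print(status.get_obs()['q'])
E
```

```text
t 2.77 pos [0.4528 0.0584 0.48  ] rot [-177.68    0.41    6.81] gp [0.451  0.0644 0.3254] delta cm [13.09 -6.    8.  ] turn 2.91 F [0.2 0.2 0. ] op 0.0514
[  6.77758546  -5.09191451   8.54087389 104.04239421   2.31659286
 179.96626759]
```

{"fn": "move_arm", "kwargs": {
  "commands": [
    {"claw": 0.2,"travel": [0,-3,0],"turn": -6},
    {"claw": 0.2,"travel": [0,-3,0],"turn": -7},
    {"claw": 0.2,"travel": [0,-1,0],"turn": -7},
    {"claw": 0.2,"travel": [0,0,0],"turn": -7},
    {"claw": 0.2,"travel": [0,0,0],"turn": -7}
  ]
}}

```text
time: 3.18
ee_pos: [0.4343, 0.1266, 0.4891]
tcp_rot: [-178.1, -1.3, 41.2]
wrist_force: [0.4, 0.3, 0.1]
opening: 0.0513
```

{"fn": "move_arm", "kwargs": {
  "commands": [
    {"claw": 0.2,"travel": [0,0,0],"turn": -7},
    {"claw": 0.2,"travel": [0,0,0],"turn": -7},
    {"claw": 0.2,"travel": [0,0,0],"turn": -7},
    {"claw": 0.2,"travel": [0,0,0],"turn": -7},
    {"claw": 0.2,"travel": [0,0,0],"turn": -7}
  ]
}}

```text
time: 3.6
ee_pos: [0.4345, 0.1258, 0.4891]
tcp_rot: [-179.2, -2.1, 76.1]
wrist_force: [-0.2, 0.0, 0.1]
opening: 0.0513
```

{"fn": "move_arm", "kwargs": {
  "commands": [
    {"claw": 0.2,"travel": [0,0,0],"turn": -7},
    {"claw": 0.2,"travel": [0,0,0],"turn": -7},
    {"claw": 0.2,"travel": [0,0,0],"turn": -7},
    {"claw": 0.2,"travel": [0,0,0],"turn": -7},
    {"claw": 0.2,"travel": [0,0,0],"turn": -7}
  ]
}}

```text
time: 4.02
ee_pos: [0.4345, 0.1257, 0.4891]
tcp_rot: [179.4, -2.2, 111.1]
wrist_force: [-0.0, 0.1, -0.5]
opening: 0.0511
```

{"fn": "move_arm", "kwargs": {
  "commands": [
    {"claw": 0.2,"travel": [0,0,0],"turn": -7},
    {"claw": 0.2,"travel": [0,0,0],"turn": -7},
    {"claw": 0.2,"travel": [0,0,0],"turn": -7},
    {"claw": 0.2,"travel": [0,0,0],"turn": -7},
    {"claw": 0.2,"travel": [0,0,0],"turn": -7}
  ]
}}

```text
time: 4.43
ee_pos: [0.4345, 0.1257, 0.4891]
tcp_rot: [178.3, -1.5, 146.1]
wrist_force: [0.8, -0.2, -0.7]
opening: 0.0511
```

{"fn": "move_arm", "kwargs": {
  "commands": [
    {"claw": 0.2,"travel": [0,0,0],"turn": -7},
    {"claw": 0.2,"travel": [0,0,0],"turn": -7},
    {"claw": 0.2,"travel": [0,0,0],"turn": -7},
    {"claw": 0.2,"travel": [0,0,0],"turn": -7},
    {"claw": 0.2,"travel": [0,0,0],"turn": 0}
  ]
}}

```text
time: 4.85
ee_pos: [0.4345, 0.1259, 0.4891]
tcp_rot: [177.8, -0.5, 174.1]
wrist_force: [0.1, -0.3, 0.2]
opening: 0.0511
```

```bash
python3 - <<'E'
from a import *
go(.5757,.1335,z=.3,yaw=-176.1); print(status.get_obs()['q'])
E
```

```text
t 4.85 pos [0.4345 0.1259 0.4891] rot [177.75  -0.5  174.13] gp [0.4338 0.1321 0.3346] delta cm [-13.97   2.2   18.91] turn 350.23 F [ 0.1 -0.3  0.2] op 0.0511
[ 15.60036563  -5.70493387   9.03700948 104.38630858   2.27454113
  21.48843875]
```

```bash
cat >> a.py <<'E'
def go(x,y,z,yaw=183.9):
    "z of the grasp point"
    o=status.get_obs(); p=o["ee_pos"]; R=Rn.from_euler('xyz',o["tcp_rot"],degrees=True).as_matrix()
    g=p+R[:,2]*bot.grip_depth
    w=o["tcp_rot"][2]%360
    h=Rn.from_euler('z',yaw-w,degrees=True).as_matrix() # after the turn about vertical (approx)
    d=(h@R).T@(np.array([x,y,z])-g)*100
    print('t',round(o['time'],2),'rot',o['tcp_rot'].round(2),'gp',g.round(4),'| turn',round(w-yaw,2),'then delta cm',d.round(2),'F',o['wrist_force'].round(1),'op',round(o['opening'],4),'J6',o['q'][5].round(1))
E
python3 - <<'E'
from a import *
go(.5757,.1335,.15)
E
```

```text
t 4.85 rot [177.75  -0.5  174.13] gp [0.4338 0.1321 0.3346] | turn -9.77 then delta cm [-14.33  -1.54  18.29] F [ 0.1 -0.3  0.2] op 0.0511 J6 21.5
```

{"fn": "move_arm", "kwargs": {
  "commands": [
    {"claw": 0.2,"travel": [0,0,0],"turn": -4.9},
    {"claw": 0.2,"travel": [0,0,0],"turn": -4.9},
    {"claw": 0.2,"travel": [0,0,0],"turn": 0}
  ]
}}

```text
time: 5.1
ee_pos: [0.4345, 0.1264, 0.489]
tcp_rot: [177.7, -0.1, -176.4]
wrist_force: [-0.1, -0.1, 0.8]
opening: 0.0514
```

```bash
python3 - <<'E'
from a import *
go(.5757,.1335,.15)
E
```

```text
t 5.1 rot [ 1.7769e+02 -1.3000e-01 -1.7635e+02] gp [0.4338 0.1326 0.3345] | turn -0.25 then delta cm [-14.21  -1.62  18.36] F [-0.1 -0.1  0.8] op 0.0514 J6 12.0
```

{"fn": "move_arm", "kwargs": {
  "commands": [
    {"claw": 0.2,"travel": [-2.8,-0.3,3.6],"turn": 0},
    {"claw": 0.2,"travel": [-2.8,-0.3,3.6],"turn": 0},
    {"claw": 0.2,"travel": [-2.8,-0.3,3.6],"turn": 0},
    {"claw": 0.2,"travel": [-2.8,-0.3,3.6],"turn": 0},
    {"claw": 0.2,"travel": [-2.8,-0.3,3.6],"turn": 0}
  ]
}}

```text
time: 5.52
ee_pos: [0.563, 0.1279, 0.3226]
tcp_rot: [177.7, -0.1, -176.7]
wrist_force: [-0.2, 0.0, 0.1]
opening: 0.0514
```

{"fn": "move_arm", "kwargs": {
  "commands": [
    {"claw": 0.2,"travel": [0,0,0],"turn": 0}
  ]
}}

```text
time: 5.6
ee_pos: [0.564, 0.1277, 0.3155]
tcp_rot: [177.8, -0.7, -176.7]
wrist_force: [-0.7, -0.2, -1.7]
opening: 0.051
```

```bash
python3 - <<'E'
from a import *
go(.5757,.1335,.055)
cv2.imwrite("pics/t1.png",cv2.resize(viewer.camera("top")[95:305,165:335],None,fx=2.8,fy=2.8,interpolation=cv2.INTER_CUBIC))
cv2.imwrite("pics/s1.png",cv2.resize(viewer.camera("scene")[100:340,165:345],None,fx=2.4,fy=2.4,interpolation=cv2.INTER_CUBIC))
E
```

```text
t 5.6 rot [ 177.79   -0.68 -176.68] gp [0.5618 0.1335 0.161 ] | turn -0.58 then delta cm [-1.51 -0.51 10.57] F [-0.7 -0.2 -1.7] op 0.051 J6 9.0
```

View pics/s1.png

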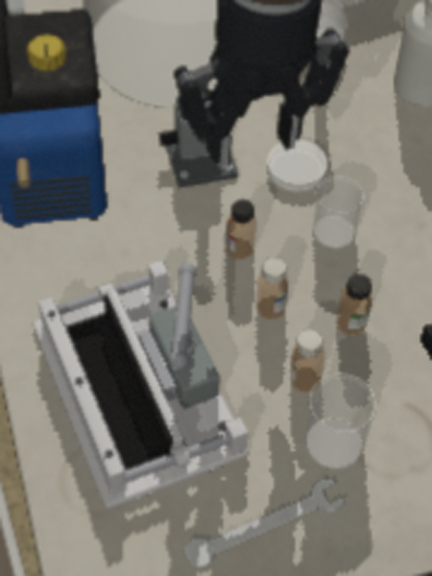

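The gripper hangs above the far black-capped vial at (242,215), and nothing else is touched.

{"fn": "move_arm", "kwargs": {
  "commands": [
    {"claw": 0.2,"travel": [-1.5,-0.3,0.5],"turn": -0.4},
    {"claw": 0.2,"travel": [0,0,1.5],"turn": 0},
    {"claw": 0.2,"travel": [0,0,0],"turn": 0},
    {"claw": 0.2,"travel": [0,0,0],"turn": 0}
  ]
}}

```text
time: 6.03
ee_pos: [0.5765, 0.1276, 0.3054]
tcp_rot: [177.7, -0.1, -175.9]
wrist_force: [-0.5, 0.3, 0.1]
opening: 0.0516
```

```bash
python3 - <<'E'
from a import *
go(.5757,.1335,.055)
E
```

```text
t 6.03 rot [ 1.7768e+02 -8.0000e-02 -1.7593e+02] gp [0.5758 0.1338 0.1508] | turn 0.17 then delta cm [ 0.   -0.42  9.57] F [-0.5  0.3  0.1] op 0.0516 J6 8.0
```

{"fn": "move_arm", "kwargs": {
  "commands": [
    {"claw": 0.2,"travel": [0,-0.1,2.5],"turn": 0},
    {"claw": 0.2,"travel": [0,-0.1,2.5],"turn": 0},
    {"claw": 0.2,"travel": [0,-0.1,2.5],"turn": 0},
    {"claw": 0.2,"travel": [0,-0.1,2.1],"turn": 0},
    {"claw": 0.2,"travel": [0,0,0],"turn": 0}
  ]
}}

```text
time: 6.45
ee_pos: [0.5755, 0.1275, 0.2054]
tcp_rot: [177.7, -0.4, -175.9]
wrist_force: [-1.0, -0.6, -1.2]
opening: 0.0512
```

```bash
python3 - <<'E'
from a import *
go(.5757,.1335,.055)
E
```

```text
t 6.45 rot [ 177.72   -0.36 -175.86] gp [0.574  0.1336 0.0508] | turn 0.24 then delta cm [-0.16  0.   -0.42] F [-1.  -0.6 -1.2] op 0.0512 J6 7.9
```

{"fn": "move_arm", "kwargs": {
  "commands": [
    {"claw": -0.5,"travel": [0,0,0],"turn": 0},
    {"claw": -0.8,"travel": [0,0,0],"turn": 0},
    {"claw": -0.8,"travel": [0,0,0],"turn": 0},
    {"claw": -0.8,"travel": [0,0,0],"turn": 0},
    {"claw": -0.8,"travel": [0,0,0],"turn": 0}
  ],
  "squeeze": 40
}}

```text
time: 6.87
ee_pos: [0.5775, 0.1278, 0.2107]
tcp_rot: [177.7, 0.1, -175.8]
wrist_force: [-1.5, -0.5, 8.2]
opening: 0.0238
```

```bash
python3 - <<'E'
from a import *
go(.5757,.1335,.055)
cv2.imwrite("pics/s2.png",cv2.resize(viewer.camera("scene")[100:340,165:345],None,fx=2.4,fy=2.4,interpolation=cv2.INTER_CUBIC))
E
```

```text
t 6.87 rot [ 1.7766e+02  1.1000e-01 -1.7580e+02] gp [0.5773 0.1341 0.0561] | turn 0.3 then delta cm [ 0.17 -0.06  0.11] F [-1.5 -0.5  8.2] op 0.0238 J6 7.9
```

View pics/s2.png

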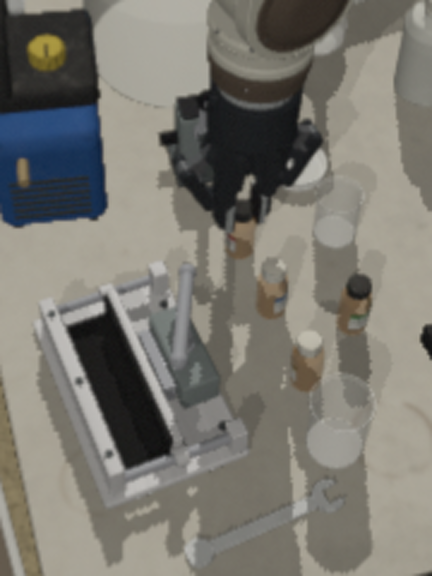

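{"fn": "move_arm", "kwargs": {
  "commands": [
    {"claw": -0.8,"travel": [0,0,-1],"turn": 0},
    {"claw": -0.8,"travel": [0,0,-1],"turn": 0},
    {"claw": -0.8,"travel": [0,0,-1],"turn": 0},
    {"claw": -0.8,"travel": [0,0,0],"turn": 0}
  ]
}}

```text
time: 7.25
ee_pos: [0.5777, 0.1266, 0.2411]
tcp_rot: [177.6, 0.1, -175.8]
wrist_force: [0.0, -0.1, 0.5]
opening: 0.0238
```

```bash
python3 - <<'E'
from a import *
go(.5757,.1335,.055)
cv2.imwrite("pics/s3.png",cv2.resize(viewer.camera("scene")[140:240,215:305],None,fx=5,fy=5,interpolation=cv2.INTER_CUBIC))
E
```

```text
t 7.25 rot [ 1.7765e+02  1.1000e-01 -1.7579e+02] gp [0.5776 0.133  0.0865] | turn 0.31 then delta cm [ 0.19 -0.06  3.15] F [ 0.  -0.1  0.5] op 0.0238 J6 7.7
```

View pics/s3.png

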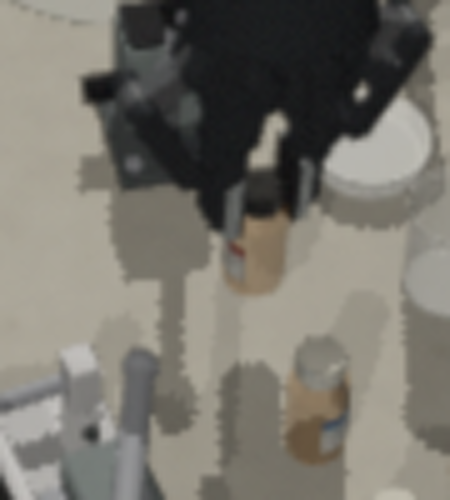

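```bash
python3 - <<'E'
from a import *
for y in (-.057,-.0195,.0195,.057): print(y,tray(.021,y).round(4))
go(*tray(.021,-.057),.17)
E
```

```text
-0.057 [0.5197 0.2924]
-0.0195 [0.4823 0.2899]
0.0195 [0.4434 0.2872]
0.057 [0.406  0.2847]
t 7.3 rot [ 1.7766e+02  5.0000e-02 -1.7579e+02] gp [0.5772 0.1329 0.0852] | turn 0.31 then delta cm [ 4.64 16.64 -7.82] F [-0.1 -0.9 -0.9] op 0.0236 J6 7.7
```

{"fn": "move_arm", "kwargs": {
  "commands": [
    {"claw": -0.8,"travel": [0,0,-4],"turn": 0},
    {"claw": -0.8,"travel": [0,0,-3.8],"turn": 0},
    {"claw": -0.8,"travel": [0.9,3.4,0],"turn": 0},
    {"claw": -0.8,"travel": [0.9,3.4,0],"turn": 0},
    {"claw": -0.8,"travel": [0.9,3.4,0],"turn": 0}
  ]
}}

```text
time: 7.72
ee_pos: [0.5428, 0.2237, 0.3204]
tcp_rot: [177.7, -0.1, -175.9]
wrist_force: [0.6, 0.3, -0.7]
opening: 0.0241
```

{"fn": "move_arm", "kwargs": {
  "commands": [
    {"claw": -0.8,"travel": [0.9,3.4,0],"turn": 0},
    {"claw": -0.8,"travel": [0.9,3.0,0],"turn": 0},
    {"claw": -0.8,"travel": [0,0,0],"turn": 0},
    {"claw": -0.8,"travel": [0,0,0],"turn": 0}
  ]
}}

```text
time: 8.05
ee_pos: [0.5197, 0.287, 0.3221]
tcp_rot: [177.7, -0.1, -175.6]
wrist_force: [0.3, -0.8, -1.4]
opening: 0.0239
```

```bash
python3 - <<'E'
from a import *
go(*tray(.021,-.057),.068)
E
```

```text
t 8.05 rot [ 1.7769e+02 -1.5000e-01 -1.7562e+02] gp [0.5188 0.2932 0.1675] | turn 0.48 then delta cm [-0.12 -0.48  9.94] F [ 0.3 -0.8 -1.4] op 0.0239 J6 24.1
```

```bash
python3 - <<'E'
from a import *
cv2.imwrite("pics/s4.png",cv2.resize(viewer.camera("scene")[150:310,165:285],None,fx=4,fy=4,interpolation=cv2.INTER_CUBIC))
cv2.imwrite("pics/t4.png",cv2.resize(viewer.camera("top")[150:280,165:285],None,fx=4,fy=4,interpolation=cv2.INTER_CUBIC))
E
```

```text
(no output)
```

View pics/s4.png

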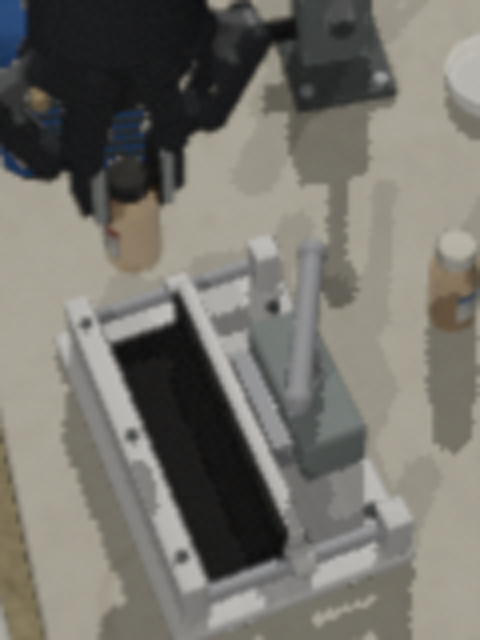

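View pics/t4.png

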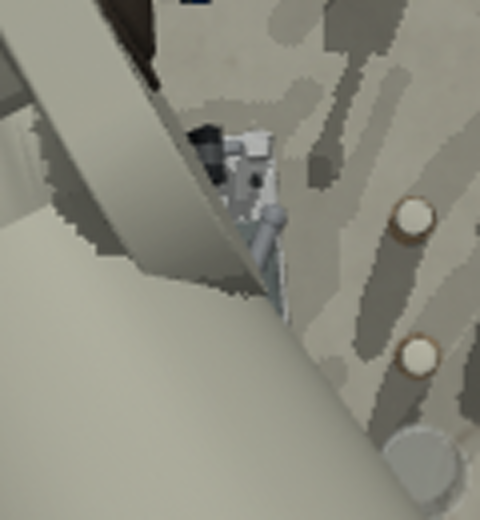

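```bash
python3 - <<'E'
from a import *
for z in (.105,.112): print(plane('scene',(138/4+165-.4,262/4+150-.4),z))
print(proj('scene',[.5197,.2924,.112]),(138/4+165-.4,262/4+150-.4), proj('scene',[.5197,.2924,.010]))
E
```

```text
[0.51730746 0.29331792 0.105     ]
[0.51227112 0.29419146 0.112     ]
[198.9618413  211.84399875] (199.1, 215.1) [202.5627079  241.04486015]
```

Consistent with the target, so I'll lower the vial.

{"fn": "move_arm", "kwargs": {
  "commands": [
    {"claw": -0.8,"travel": [0,-0.2,2.5],"turn": 0.3},
    {"claw": -0.8,"travel": [0,-0.1,2.5],"turn": 0},
    {"claw": -0.8,"travel": [0,-0.1,2],"turn": 0},
    {"claw": -0.8,"travel": [0,0,0],"turn": 0},
    {"claw": -0.8,"travel": [0,0,0],"turn": 0}
  ]
}}

```text
time: 8.57
ee_pos: [0.5204, 0.2832, 0.2517]
tcp_rot: [177.7, -0.3, -176.2]
wrist_force: [-0.3, 0.5, -0.2]
opening: 0.0247
```

```bash
python3 - <<'E'
from a import *
go(*tray(.021,-.057),.068)
cv2.imwrite("pics/s5.png",cv2.resize(viewer.camera("scene")[150:310,165:285],None,fx=4,fy=4,interpolation=cv2.INTER_CUBIC))
E
```

```text
t 8.57 rot [ 177.74   -0.25 -176.18] gp [0.5194 0.2892 0.0971] | turn -0.08 then delta cm [-0.07  0.2   2.92] F [-0.3  0.5 -0.2] op 0.0247 J6 24.3
```

View pics/s5.png

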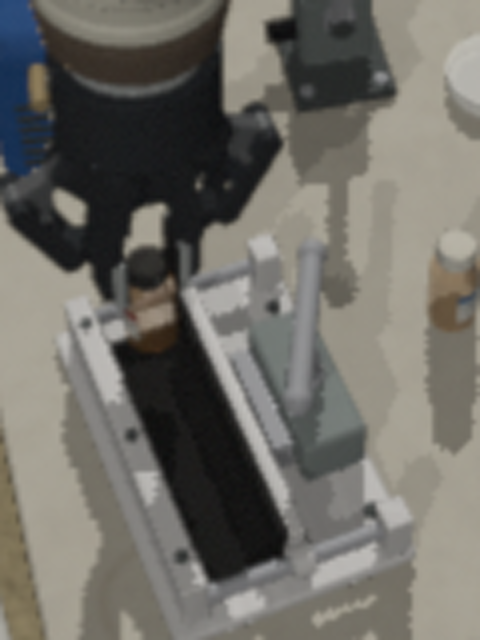

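{"fn": "move_arm", "kwargs": {
  "commands": [
    {"claw": -0.8,"travel": [0,0.2,1.0],"turn": 0},
    {"claw": -0.8,"travel": [0,0,1.0],"turn": 0},
    {"claw": -0.8,"travel": [0,0,0.7],"turn": 0},
    {"claw": -0.8,"travel": [0,0,0],"turn": 0},
    {"claw": -0.8,"travel": [0,0,0],"turn": 0}
  ]
}}

```text
time: 9.03
ee_pos: [0.5198, 0.2874, 0.2248]
tcp_rot: [177.7, -0.2, -176.1]
wrist_force: [-1.1, 0.4, -0.9]
opening: 0.0235
```

```bash
python3 - <<'E'
from a import *
go(*tray(.021,-.057),.066)
cv2.imwrite("pics/s6.png",cv2.resize(viewer.camera("scene")[150:310,165:285],None,fx=4,fy=4,interpolation=cv2.INTER_CUBIC))
E
```

```text
t 9.03 rot [ 177.71   -0.19 -176.07] gp [0.5189 0.2935 0.0703] | turn 0.03 then delta cm [-0.08 -0.13  0.42] F [-1.1  0.4 -0.9] op 0.0235 J6 24.6
```

View pics/s6.png

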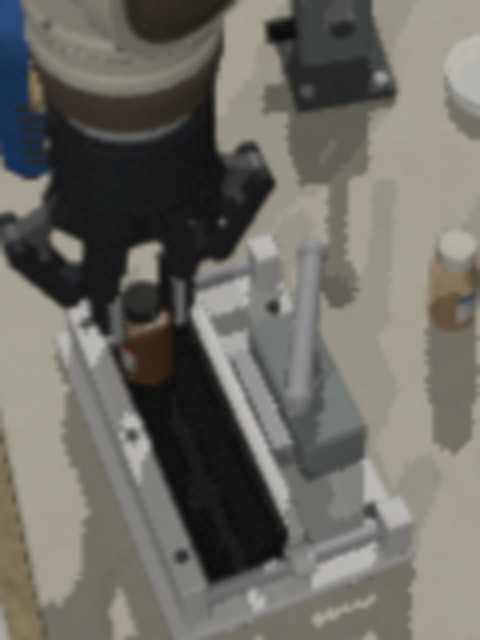

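{"fn": "move_arm", "kwargs": {
  "commands": [
    {"claw": -0.8,"travel": [0,0,0.3],"turn": 0},
    {"claw": -0.8,"travel": [0,0,0],"turn": 0},
    {"claw": -0.1,"travel": [0,0,0],"turn": 0},
    {"claw": -0.1,"travel": [0,0,0],"turn": 0},
    {"claw": -0.1,"travel": [0,0,0],"turn": 0}
  ]
}}

```text
time: 9.5
ee_pos: [0.5201, 0.2876, 0.2227]
tcp_rot: [177.7, -0.1, -176.1]
wrist_force: [-0.1, 0.8, 0.2]
opening: 0.0387
```

{"fn": "move_arm", "kwargs": {
  "commands": [
    {"claw": -0.1,"travel": [0,0,-2],"turn": 0},
    {"claw": -0.1,"travel": [0,0.1,-3],"turn": 0},
    {"claw": 0.2,"travel": [0,0.1,-3],"turn": 0},
    {"claw": 0.2,"travel": [0,0,0],"turn": 0}
  ]
}}

```text
time: 9.83
ee_pos: [0.521, 0.2867, 0.3091]
tcp_rot: [177.5, 0.3, -176.1]
wrist_force: [1.2, 0.9, 1.1]
opening: 0.0514
```

```bash
python3 - <<'E'
from a import *
go(.5050,.1307,.15)
cv2.imwrite("pics/s7.png",cv2.resize(viewer.camera("scene")[150:310,165:285],None,fx=4,fy=4,interpolation=cv2.INTER_CUBIC))
E
```

```text
t 9.83 rot [ 177.48    0.31 -176.09] gp [0.5214 0.2935 0.1545] | turn 0.01 then delta cm [  2.74 -16.14  -0.27] F [1.2 0.9 1.1] op 0.0514 J6 24.5
```

View pics/s7.png

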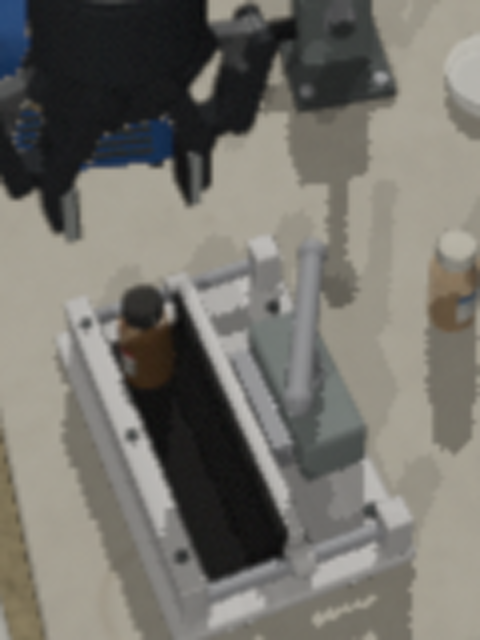

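The first vial stands in the gap, with its cap at crop (144,300). Next is W1.

{"fn": "move_arm", "kwargs": {
  "commands": [
    {"claw": 0.2,"travel": [0.55,-3.2,0],"turn": 0},
    {"claw": 0.2,"travel": [0.55,-3.2,0],"turn": 0},
    {"claw": 0.2,"travel": [0.55,-3.2,0],"turn": 0},
    {"claw": 0.2,"travel": [0.55,-3.2,0],"turn": 0},
    {"claw": 0.2,"travel": [0.55,-3.2,0],"turn": 0}
  ]
}}

```text
time: 10.3
ee_pos: [0.5031, 0.1236, 0.2951]
tcp_rot: [177.7, -0.2, -176.1]
wrist_force: [-0.1, -0.0, 0.2]
opening: 0.0512
```

{"fn": "move_arm", "kwargs": {
  "commands": [
    {"claw": 0.2,"travel": [0,0,0],"turn": 0},
    {"claw": 0.2,"travel": [0,0,0],"turn": 0},
    {"claw": 0.2,"travel": [0,0,0],"turn": 0}
  ]
}}

```text
time: 10.55
ee_pos: [0.5038, 0.125, 0.2956]
tcp_rot: [177.7, -0.1, -176.1]
wrist_force: [-0.4, 0.0, -0.8]
opening: 0.0513
```

```bash
python3 - <<'E'
from a import *
print(plane('scene',(144/4+165-.4,297/4+150-.4),.071), tray(.021,-.057))
go(.5052,.1307,.055)
E
```

```text
[0.52037757 0.29196615 0.071     ] [0.5197409 0.2924277]
t 10.55 rot [ 1.7767e+02 -1.5000e-01 -1.7612e+02] gp [0.5029 0.1313 0.1411] | turn -0.02 then delta cm [-0.24 -0.42  8.6 ] F [-0.4  0.  -0.8] op 0.0513 J6 9.6
```

{"fn": "move_arm", "kwargs": {
  "commands": [
    {"claw": 0.2,"travel": [-0.2,-0.2,2.5],"turn": 0},
    {"claw": 0.2,"travel": [0,-0.1,2.5],"turn": 0},
    {"claw": 0.2,"travel": [0,-0.1,2.4],"turn": 0},
    {"claw": 0.2,"travel": [0,0,1.2],"turn": 0},
    {"claw": 0.2,"travel": [0,0,0],"turn": 0}
  ]
}}

```text
time: 10.97
ee_pos: [0.5046, 0.1253, 0.2069]
tcp_rot: [177.7, -0.4, -176.0]
wrist_force: [-0.1, -0.1, 0.4]
opening: 0.0511
```

{"fn": "move_arm", "kwargs": {
  "commands": [
    {"claw": -0.5,"travel": [0,0,0],"turn": 0},
    {"claw": -0.8,"travel": [0,0,0],"turn": 0},
    {"claw": -0.8,"travel": [0,0,0],"turn": 0},
    {"claw": -0.8,"travel": [0,0,0],"turn": 0},
    {"claw": -0.8,"travel": [0,0,-1],"turn": 0}
  ]
}}

```text
time: 11.38
ee_pos: [0.5054, 0.1241, 0.2196]
tcp_rot: [177.7, -0.2, -176.1]
wrist_force: [0.1, -0.2, -0.8]
opening: 0.0232
```

{"fn": "move_arm", "kwargs": {
  "commands": [
    {"claw": -0.8,"travel": [0,0,-3.5],"turn": 0},
    {"claw": -0.8,"travel": [0,0,-3.5],"turn": 0},
    {"claw": -0.8,"travel": [0,0,-3.5],"turn": 0},
    {"claw": -0.8,"travel": [0,0,0],"turn": 0},
    {"claw": -0.8,"travel": [0,0,0],"turn": 0}
  ]
}}

```text
time: 11.8
ee_pos: [0.5066, 0.1198, 0.3279]
tcp_rot: [177.6, 0.1, -176.1]
wrist_force: [0.5, 1.0, -1.9]
opening: 0.0235
```

```bash
python3 - <<'E'
from a import *
go(*tray(.021,-.0195),.17)
cv2.imwrite("pics/s8.png",cv2.resize(viewer.camera("scene")[130:310,165:305],None,fx=3,fy=3,interpolation=cv2.INTER_CUBIC))
E
```

```text
t 11.8 rot [ 1.7765e+02  1.4000e-01 -1.7610e+02] gp [0.5065 0.1262 0.1734] | turn -0.0 then delta cm [ 1.3  16.47  1.01] F [ 0.5  1.  -1.9] op 0.0235 J6 8.9
```

View pics/s8.png

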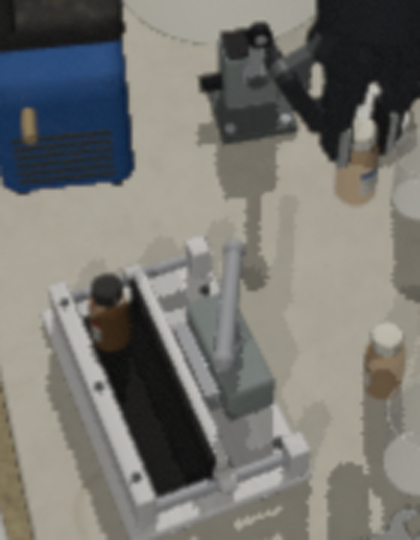

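{"fn": "move_arm", "kwargs": {
  "commands": [
    {"claw": -0.8,"travel": [0.25,3.3,0],"turn": 0},
    {"claw": -0.8,"travel": [0.25,3.3,0],"turn": 0},
    {"claw": -0.8,"travel": [0.25,3.3,0],"turn": 0},
    {"claw": -0.8,"travel": [0.25,3.3,0],"turn": 0},
    {"claw": -0.8,"travel": [0.25,3.3,0],"turn": 0}
  ]
}}

```text
time: 12.27
ee_pos: [0.4817, 0.2848, 0.3301]
tcp_rot: [177.7, -0.3, -176.1]
wrist_force: [0.0, 0.7, -0.8]
opening: 0.0235
```

{"fn": "move_arm", "kwargs": {
  "commands": [
    {"claw": -0.8,"travel": [0,0,0],"turn": 0},
    {"claw": -0.8,"travel": [0,0,0],"turn": 0},
    {"claw": -0.8,"travel": [0,0,0],"turn": 0}
  ]
}}

```text
time: 12.52
ee_pos: [0.4822, 0.2834, 0.3303]
tcp_rot: [177.8, -0.2, -176.1]
wrist_force: [0.2, 0.5, 0.7]
opening: 0.0235
```

```bash
python3 - <<'E'
from a import *
go(*tray(.021,-.0195),.095)
E
```

```text
t 12.52 rot [ 177.75   -0.24 -176.05] gp [0.4811 0.2894 0.1757] | turn 0.05 then delta cm [-0.16 -0.27  8.07] F [0.2 0.5 0.7] op 0.0235 J6 26.1
```

{"fn": "move_arm", "kwargs": {
  "commands": [
    {"claw": -0.8,"travel": [-0.1,0,3],"turn": 0},
    {"claw": -0.8,"travel": [0,-0.1,3],"turn": 0},
    {"claw": -0.8,"travel": [0,-0.1,2],"turn": 0},
    {"claw": -0.8,"travel": [0,0,0],"turn": 0},
    {"claw": -0.8,"travel": [0,0,0],"turn": 0}
  ]
}}

```text
time: 12.93
ee_pos: [0.4831, 0.2836, 0.2508]
tcp_rot: [177.8, -0.3, -176.2]
wrist_force: [0.1, -0.2, 1.0]
opening: 0.0235
```

```bash
python3 - <<'E'
from a import *
go(*tray(.021,-.0195),.067)
cv2.imwrite("pics/s9.png",cv2.resize(viewer.camera("scene")[150:310,165:285],None,fx=4,fy=4,interpolation=cv2.INTER_CUBIC))
E
```

```text
t 12.93 rot [ 177.75   -0.26 -176.17] gp [0.482  0.2896 0.0962] | turn -0.07 then delta cm [-0.05 -0.09  2.92] F [ 0.1 -0.2  1. ] op 0.0235 J6 26.2
```

View pics/s9.png

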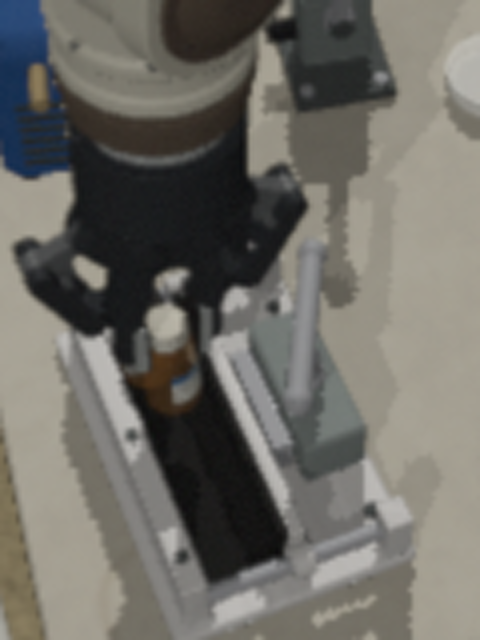

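{"fn": "move_arm", "kwargs": {
  "commands": [
    {"claw": -0.8,"travel": [0,-0.1,1.2],"turn": 0},
    {"claw": -0.8,"travel": [0,0,1.2],"turn": 0},
    {"claw": -0.8,"travel": [0,0,0.5],"turn": 0},
    {"claw": -0.8,"travel": [0,0,0],"turn": 0},
    {"claw": -0.8,"travel": [0,0,0],"turn": 0}
  ]
}}

```text
time: 13.4
ee_pos: [0.483, 0.285, 0.2222]
tcp_rot: [177.7, -0.1, -176.1]
wrist_force: [-0.4, -0.5, -0.8]
opening: 0.0236
```

{"fn": "move_arm", "kwargs": {
  "commands": [
    {"claw": -0.4,"travel": [0,0,0],"turn": 0},
    {"claw": -0.1,"travel": [0,0,0],"turn": 0},
    {"claw": -0.1,"travel": [0,0,0],"turn": 0}
  ]
}}

```text
time: 13.65
ee_pos: [0.4831, 0.2851, 0.2225]
tcp_rot: [177.7, -0.1, -176.1]
wrist_force: [-0.2, 0.1, -0.9]
opening: 0.0384
```

{"fn": "move_arm", "kwargs": {
  "commands": [
    {"claw": -0.1,"travel": [0,0,-2],"turn": 0},
    {"claw": -0.1,"travel": [0,0.1,-3],"turn": 0},
    {"claw": 0.2,"travel": [0,0.1,-3],"turn": 0},
    {"claw": 0.2,"travel": [0,0,0],"turn": 0}
  ]
}}

```text
time: 13.98
ee_pos: [0.4841, 0.2842, 0.3088]
tcp_rot: [177.5, 0.3, -176.1]
wrist_force: [0.4, 0.4, 1.7]
opening: 0.051
```

```bash
python3 - <<'E'
from a import *
go(.4674,.0705,.15)
cv2.imwrite("pics/s10.png",cv2.resize(viewer.camera("scene")[150:310,165:345],None,fx=4,fy=3.5,interpolation=cv2.INTER_CUBIC))
E
```

```text
t 13.98 rot [ 177.48    0.28 -176.08] gp [0.4844 0.2911 0.1542] | turn 0.02 then delta cm [  3.2  -21.89  -0.56] F [0.4 0.4 1.7] op 0.051 J6 26.1
```

View pics/s10.png

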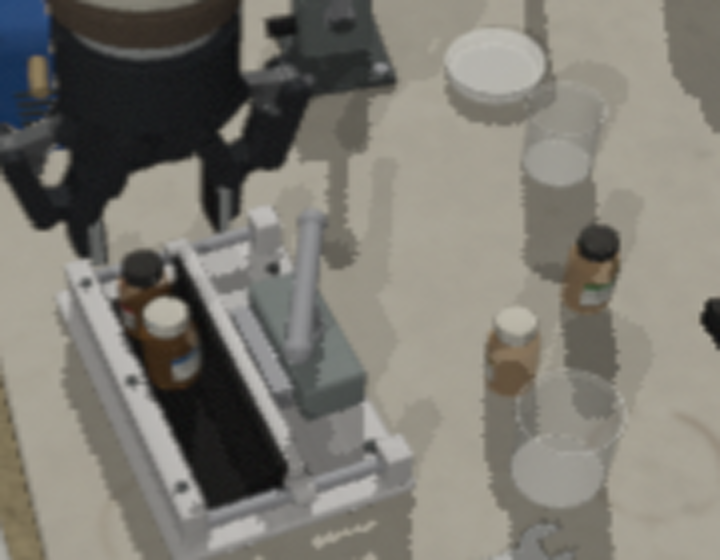

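```bash
python3 - <<'E'
from a import *
go(.4281,.1302,.14)
E
```

```text
t 14.03 rot [ 1.7754e+02  1.6000e-01 -1.7609e+02] gp [0.484  0.2908 0.1515] | turn 0.01 then delta cm [  6.67 -15.68   0.46] F [ 0.2  0.9 -0.3] op 0.0513 J6 26.1
```

{"fn": "move_arm", "kwargs": {
  "commands": [
    {"claw": 0.2,"travel": [1.3,-3.1,0],"turn": 0},
    {"claw": 0.2,"travel": [1.3,-3.1,0],"turn": 0},
    {"claw": 0.2,"travel": [1.3,-3.1,0],"turn": 0},
    {"claw": 0.2,"travel": [1.3,-3.1,0],"turn": 0},
    {"claw": 0.2,"travel": [1.4,-3.1,0],"turn": 0}
  ]
}}

```text
time: 14.45
ee_pos: [0.4272, 0.1236, 0.2953]
tcp_rot: [177.7, -0.2, -176.1]
wrist_force: [1.5, -0.5, 0.5]
opening: 0.0514
```

{"fn": "move_arm", "kwargs": {
  "commands": [
    {"claw": 0.2,"travel": [0,0,0],"turn": 0},
    {"claw": 0.2,"travel": [0,0,0],"turn": 0},
    {"claw": 0.2,"travel": [0,0,0],"turn": 0}
  ]
}}

```text
time: 14.7
ee_pos: [0.4282, 0.1248, 0.2961]
tcp_rot: [177.7, -0.1, -176.1]
wrist_force: [-0.3, 0.5, 0.6]
opening: 0.0515
```

```bash
python3 - <<'E'
from a import *
go(.4281,.1302,.055)
E
```

```text
t 14.7 rot [ 1.7767e+02 -1.3000e-01 -1.7612e+02] gp [0.4274 0.1311 0.1415] | turn -0.02 then delta cm [-0.09 -0.44  8.64] F [-0.3  0.5  0.6] op 0.0515 J6 11.8
```

{"fn": "move_arm", "kwargs": {
  "commands": [
    {"claw": 0.2,"travel": [-0.1,-0.2,2.5],"turn": 0},
    {"claw": 0.2,"travel": [0,-0.1,2.5],"turn": 0},
    {"claw": 0.2,"travel": [0,-0.1,2.4],"turn": 0},
    {"claw": 0.2,"travel": [0,0,1.2],"turn": 0},
    {"claw": 0.2,"travel": [0,0,0],"turn": 0}
  ]
}}

```text
time: 15.12
ee_pos: [0.4281, 0.1249, 0.2074]
tcp_rot: [177.7, -0.4, -176.0]
wrist_force: [-1.5, -0.2, -0.1]
opening: 0.0511
```

{"fn": "move_arm", "kwargs": {
  "commands": [
    {"claw": -0.5,"travel": [0,0,0],"turn": 0},
    {"claw": -0.8,"travel": [0,0,0],"turn": 0},
    {"claw": -0.8,"travel": [0,0,0],"turn": 0},
    {"claw": -0.8,"travel": [0,0,0],"turn": 0},
    {"claw": -0.8,"travel": [0,0,-1],"turn": 0}
  ]
}}

```text
time: 15.53
ee_pos: [0.4287, 0.1239, 0.22]
tcp_rot: [177.7, -0.2, -176.1]
wrist_force: [-0.7, -0.5, -1.2]
opening: 0.0236
```

{"fn": "move_arm", "kwargs": {
  "commands": [
    {"claw": -0.8,"travel": [0,0,-3.5],"turn": 0},
    {"claw": -0.8,"travel": [0,0,-3.5],"turn": 0},
    {"claw": -0.8,"travel": [0,0,-3.5],"turn": 0},
    {"claw": -0.8,"travel": [0,0,0],"turn": 0},
    {"claw": -0.8,"travel": [0,0,0],"turn": 0}
  ]
}}

```text
time: 15.95
ee_pos: [0.4299, 0.1197, 0.3281]
tcp_rot: [177.6, 0.1, -176.1]
wrist_force: [-0.1, -0.6, -0.7]
opening: 0.0232
```

```bash
python3 - <<'E'
from a import *
go(*tray(.021,.0195),.17)
cv2.imwrite("pics/s11.png",cv2.resize(viewer.camera("scene")[130:310,165:345],None,fx=3,fy=3,interpolation=cv2.INTER_CUBIC))
E
```

```text
t 15.95 rot [ 1.7763e+02  1.2000e-01 -1.7610e+02] gp [0.4298 0.1261 0.1735] | turn -0.0 then delta cm [-2.45 15.96  1.01] F [-0.1 -0.6 -0.7] op 0.0232 J6 11.1
```

View pics/s11.png

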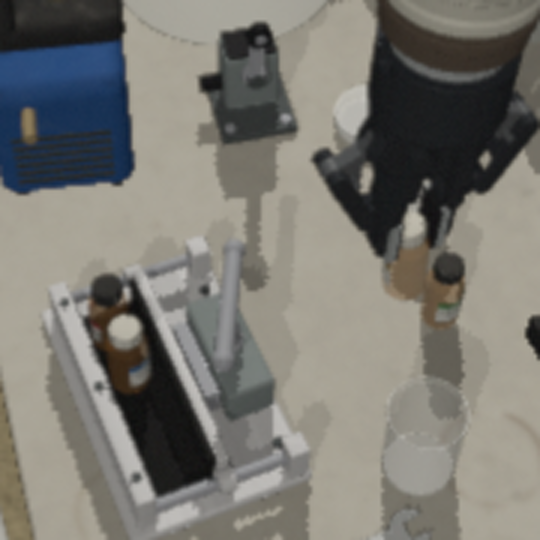

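W2 is held. I'll carry it to slot +19.5.

{"fn": "move_arm", "kwargs": {
  "commands": [
    {"claw": -0.8,"travel": [-0.5,3.2,0],"turn": 0},
    {"claw": -0.8,"travel": [-0.5,3.2,0],"turn": 0},
    {"claw": -0.8,"travel": [-0.5,3.2,0],"turn": 0},
    {"claw": -0.8,"travel": [-0.5,3.2,0],"turn": 0},
    {"claw": -0.8,"travel": [-0.5,3.2,0],"turn": 0}
  ]
}}

```text
time: 16.42
ee_pos: [0.4431, 0.2823, 0.3303]
tcp_rot: [177.7, -0.2, -176.1]
wrist_force: [1.0, -0.9, -1.3]
opening: 0.0232
```

{"fn": "move_arm", "kwargs": {
  "commands": [
    {"claw": -0.8,"travel": [0,0,0],"turn": 0},
    {"claw": -0.8,"travel": [0,0,0],"turn": 0},
    {"claw": -0.8,"travel": [0,0,0],"turn": 0}
  ]
}}

```text
time: 16.67
ee_pos: [0.4432, 0.2807, 0.3304]
tcp_rot: [177.8, -0.3, -176.1]
wrist_force: [0.4, -0.1, -1.3]
opening: 0.0239
```

```bash
python3 - <<'E'
from a import *
go(*tray(.021,.0195),.095)
E
```

```text
t 16.67 rot [ 177.76   -0.26 -176.05] gp [0.4421 0.2867 0.1758] | turn 0.05 then delta cm [-0.17 -0.27  8.08] F [ 0.4 -0.1 -1.3] op 0.0239 J6 28.0
```

{"fn": "move_arm", "kwargs": {
  "commands": [
    {"claw": -0.8,"travel": [-0.1,-0.1,3],"turn": 0},
    {"claw": -0.8,"travel": [0,-0.1,3],"turn": 0},
    {"claw": -0.8,"travel": [0,-0.1,2],"turn": 0},
    {"claw": -0.8,"travel": [0,0,0],"turn": 0},
    {"claw": -0.8,"travel": [0,0,0],"turn": 0}
  ]
}}

```text
time: 17.08
ee_pos: [0.444, 0.28, 0.2511]
tcp_rot: [177.7, -0.2, -176.2]
wrist_force: [-0.6, -0.1, -0.0]
opening: 0.0236
```

```bash
python3 - <<'E'
from a import *
go(*tray(.021,.0195),.067)
cv2.imwrite("pics/s12.png",cv2.resize(viewer.camera("scene")[150:310,165:285],None,fx=4,fy=4,interpolation=cv2.INTER_CUBIC))
E
```

```text
t 17.08 rot [ 177.75   -0.25 -176.16] gp [0.443  0.286  0.0965] | turn -0.06 then delta cm [-0.06 -0.    2.95] F [-0.6 -0.1 -0. ] op 0.0236 J6 28.0
```

View pics/s12.png

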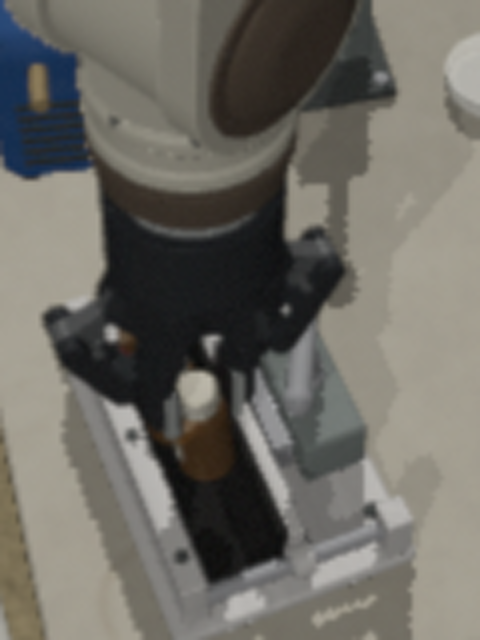

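{"fn": "move_arm", "kwargs": {
  "commands": [
    {"claw": -0.8,"travel": [-0.1,-0.1,1.2],"turn": 0},
    {"claw": -0.8,"travel": [0,0,1.2],"turn": 0},
    {"claw": -0.8,"travel": [0,0,0.5],"turn": 0},
    {"claw": -0.8,"travel": [0,0,0],"turn": 0},
    {"claw": -0.8,"travel": [0,0,0],"turn": 0}
  ]
}}

```text
time: 17.55
ee_pos: [0.4452, 0.2814, 0.2223]
tcp_rot: [177.7, -0.1, -176.1]
wrist_force: [1.0, 0.3, -1.2]
opening: 0.0232
```

{"fn": "move_arm", "kwargs": {
  "commands": [
    {"claw": -0.4,"travel": [0,0,0],"turn": 0},
    {"claw": -0.2,"travel": [0,0,0],"turn": 0},
    {"claw": -0.2,"travel": [0,0,0],"turn": 0}
  ]
}}

```text
time: 17.8
ee_pos: [0.4453, 0.2815, 0.2226]
tcp_rot: [177.7, -0.1, -176.1]
wrist_force: [0.2, -0.6, 0.3]
opening: 0.034
```

{"fn": "move_arm", "kwargs": {
  "commands": [
    {"claw": -0.2,"travel": [0,0.1,-2],"turn": 0},
    {"claw": -0.2,"travel": [0,0.1,-3],"turn": 0},
    {"claw": 0.2,"travel": [0,0.1,-3],"turn": 0},
    {"claw": 0.2,"travel": [0,0,0],"turn": 0}
  ]
}}

```text
time: 18.13
ee_pos: [0.4462, 0.2817, 0.3086]
tcp_rot: [177.5, 0.3, -176.1]
wrist_force: [0.1, 0.5, 0.3]
opening: 0.051
```

```bash
python3 - <<'E'
from a import *
go(.4674,.0705,.15)
cv2.imwrite("pics/s13.png",cv2.resize(viewer.camera("scene")[150:310,165:345],None,fx=4,fy=3.5,interpolation=cv2.INTER_CUBIC))
E
```

```text
t 18.13 rot [ 177.47    0.26 -176.08] gp [0.4464 0.2885 0.1541] | turn 0.02 then delta cm [ -0.61 -21.89  -0.56] F [0.1 0.5 0.3] op 0.051 J6 27.9
```

View pics/s13.png

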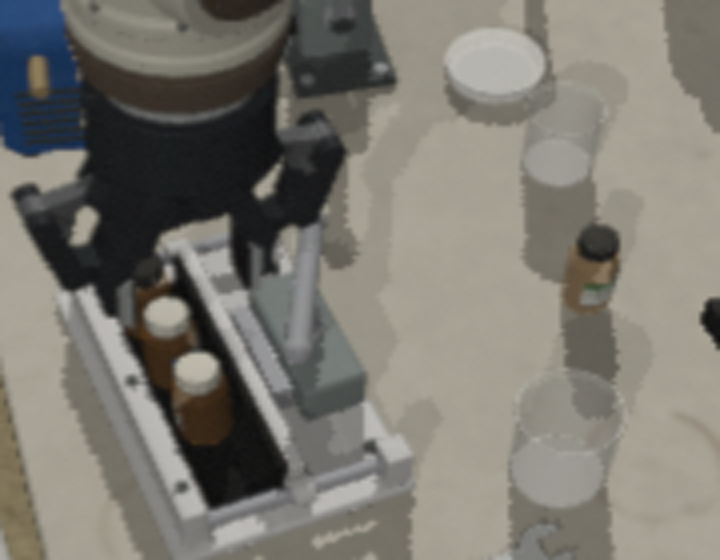

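Three are in and one remains, K2.

{"fn": "move_arm", "kwargs": {
  "commands": [
    {"claw": 0.2,"travel": [-0.1,-3.7,0],"turn": 0},
    {"claw": 0.2,"travel": [-0.1,-3.7,0],"turn": 0},
    {"claw": 0.2,"travel": [-0.1,-3.7,0],"turn": 0},
    {"claw": 0.2,"travel": [-0.1,-3.7,0],"turn": 0},
    {"claw": 0.2,"travel": [-0.1,-3.7,0],"turn": 0}
  ]
}}

```text
time: 18.6
ee_pos: [0.4626, 0.0956, 0.2941]
tcp_rot: [177.7, -0.2, -176.0]
wrist_force: [1.2, 0.6, 0.6]
opening: 0.0511
```

{"fn": "move_arm", "kwargs": {
  "commands": [
    {"claw": 0.2,"travel": [-0.1,-3.0,0],"turn": 0},
    {"claw": 0.2,"travel": [0,0,0],"turn": 0},
    {"claw": 0.2,"travel": [0,0,0],"turn": 0},
    {"claw": 0.2,"travel": [0,0,0],"turn": 0}
  ]
}}

```text
time: 18.93
ee_pos: [0.466, 0.0674, 0.2933]
tcp_rot: [177.7, -0.2, -176.1]
wrist_force: [0.6, -0.1, 0.2]
opening: 0.0513
```

```bash
python3 - <<'E'
from a import *
go(.4672,.0708,.055)
E
```

```text
t 18.93 rot [ 177.67   -0.18 -176.12] gp [0.4651 0.0736 0.1388] | turn -0.02 then delta cm [-0.22 -0.64  8.36] F [ 0.6 -0.1  0.2] op 0.0513 J6 3.8
```

{"fn": "move_arm", "kwargs": {
  "commands": [
    {"claw": 0.2,"travel": [-0.2,-0.4,2.5],"turn": 0},
    {"claw": 0.2,"travel": [0,-0.1,2.5],"turn": 0},
    {"claw": 0.2,"travel": [0,-0.1,2.3],"turn": 0},
    {"claw": 0.2,"travel": [0,0,1.1],"turn": 0},
    {"claw": 0.2,"travel": [0,0,0],"turn": 0}
  ]
}}

```text
time: 19.35
ee_pos: [0.467, 0.0658, 0.2071]
tcp_rot: [177.7, -0.4, -176.0]
wrist_force: [0.0, 0.7, 0.2]
opening: 0.0512
```

{"fn": "move_arm", "kwargs": {
  "commands": [
    {"claw": -0.5,"travel": [0,0,0],"turn": 0},
    {"claw": -0.8,"travel": [0,0,0],"turn": 0},
    {"claw": -0.8,"travel": [0,0,0],"turn": 0},
    {"claw": -0.8,"travel": [0,0,0],"turn": 0},
    {"claw": -0.8,"travel": [0,0,-1],"turn": 0}
  ]
}}

```text
time: 19.77
ee_pos: [0.4678, 0.0644, 0.2194]
tcp_rot: [177.7, -0.2, -176.1]
wrist_force: [0.3, 0.5, -0.5]
opening: 0.0232
```

{"fn": "move_arm", "kwargs": {
  "commands": [
    {"claw": -0.8,"travel": [0,0,-3.5],"turn": 0},
    {"claw": -0.8,"travel": [0,0,-3.5],"turn": 0},
    {"claw": -0.8,"travel": [0,0,-3.5],"turn": 0},
    {"claw": -0.8,"travel": [0,0,0],"turn": 0},
    {"claw": -0.8,"travel": [0,0,0],"turn": 0}
  ]
}}

```text
time: 20.18
ee_pos: [0.4691, 0.06, 0.3277]
tcp_rot: [177.7, 0.1, -176.1]
wrist_force: [-0.5, -0.4, -0.9]
opening: 0.0233
```

```bash
python3 - <<'E'
from a import *
go(*tray(.021,.057),.17)
cv2.imwrite("pics/s14.png",cv2.resize(viewer.camera("scene")[130:310,165:345],None,fx=3,fy=3,interpolation=cv2.INTER_CUBIC))
E
```

```text
t 20.18 rot [ 1.7768e+02  1.3000e-01 -1.7610e+02] gp [0.469  0.0663 0.1731] | turn -0.0 then delta cm [ 4.8  22.18  1.2 ] F [-0.5 -0.4 -0.9] op 0.0233 J6 2.9
```

View pics/s14.png

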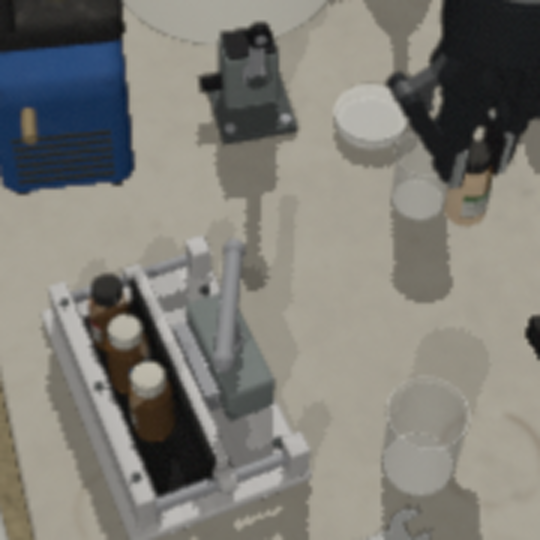

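{"fn": "move_arm", "kwargs": {
  "commands": [
    {"claw": -0.8,"travel": [0.8,3.7,0],"turn": 0},
    {"claw": -0.8,"travel": [0.8,3.7,0],"turn": 0},
    {"claw": -0.8,"travel": [0.8,3.7,0],"turn": 0},
    {"claw": -0.8,"travel": [0.8,3.7,0],"turn": 0},
    {"claw": -0.8,"travel": [0.8,3.7,0],"turn": 0}
  ]
}}

```text
time: 20.65
ee_pos: [0.415, 0.2432, 0.3311]
tcp_rot: [177.7, -0.2, -176.1]
wrist_force: [1.0, 0.1, 0.4]
opening: 0.0233
```

{"fn": "move_arm", "kwargs": {
  "commands": [
    {"claw": -0.8,"travel": [0.8,3.6,0],"turn": 0},
    {"claw": -0.8,"travel": [0,0,0],"turn": 0},
    {"claw": -0.8,"travel": [0,0,0],"turn": 0},
    {"claw": -0.8,"travel": [0,0,0],"turn": 0}
  ]
}}

```text
time: 20.98
ee_pos: [0.4055, 0.2771, 0.3326]
tcp_rot: [177.8, -0.2, -176.0]
wrist_force: [-0.7, -0.9, -0.3]
opening: 0.0235
```

```bash
python3 - <<'E'
from a import *
go(*tray(.021,.057),.095)
E
```

```text
t 20.98 rot [ 177.76   -0.23 -176.04] gp [0.4044 0.283  0.1781] | turn 0.06 then delta cm [-0.2  -0.17  8.3 ] F [-0.7 -0.9 -0.3] op 0.0235 J6 29.9
```

{"fn": "move_arm", "kwargs": {
  "commands": [
    {"claw": -0.8,"travel": [-0.2,0,3],"turn": 0},
    {"claw": -0.8,"travel": [0,-0.1,3],"turn": 0},
    {"claw": -0.8,"travel": [0,-0.1,2.3],"turn": 0},
    {"claw": -0.8,"travel": [0,0,0],"turn": 0},
    {"claw": -0.8,"travel": [0,0,0],"turn": 0}
  ]
}}

```text
time: 21.4
ee_pos: [0.4075, 0.2774, 0.25]
tcp_rot: [177.8, -0.3, -176.2]
wrist_force: [0.2, -0.0, 0.2]
opening: 0.0233
```

```bash
python3 - <<'E'
from a import *
go(*tray(.021,.057),.067)
cv2.imwrite("pics/s15.png",cv2.resize(viewer.camera("scene")[150:310,165:285],None,fx=4,fy=4,interpolation=cv2.INTER_CUBIC))
E
```

```text
t 21.4 rot [ 177.77   -0.26 -176.19] gp [0.4063 0.2833 0.0954] | turn -0.09 then delta cm [0.01 0.03 2.84] F [ 0.2 -0.   0.2] op 0.0233 J6 30.0
```

View pics/s15.png

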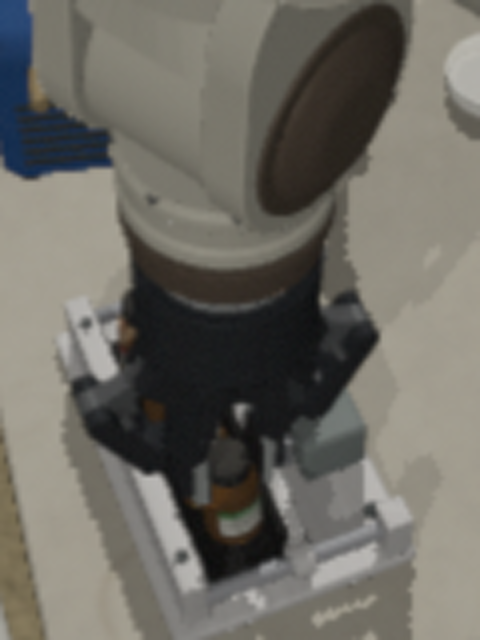

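{"fn": "move_arm", "kwargs": {
  "commands": [
    {"claw": -0.8,"travel": [0,-0.1,1.2],"turn": 0},
    {"claw": -0.8,"travel": [0,0,1.2],"turn": 0},
    {"claw": -0.8,"travel": [0,0,0.4],"turn": 0},
    {"claw": -0.8,"travel": [0,0,0],"turn": 0},
    {"claw": -0.8,"travel": [0,0,0],"turn": 0}
  ]
}}

```text
time: 21.87
ee_pos: [0.4073, 0.2788, 0.2224]
tcp_rot: [177.7, -0.2, -176.1]
wrist_force: [0.1, 0.3, 0.2]
opening: 0.0235
```

{"fn": "move_arm", "kwargs": {
  "commands": [
    {"claw": -0.4,"travel": [0,0,0],"turn": 0},
    {"claw": -0.2,"travel": [0,0,0],"turn": 0},
    {"claw": -0.2,"travel": [0,0,0],"turn": 0}
  ]
}}

```text
time: 22.12
ee_pos: [0.4074, 0.2789, 0.2228]
tcp_rot: [177.7, -0.1, -176.1]
wrist_force: [0.0, 0.4, 0.4]
opening: 0.0345
```

{"fn": "move_arm", "kwargs": {
  "commands": [
    {"claw": -0.2,"travel": [0,0.1,-2],"turn": 0},
    {"claw": -0.2,"travel": [0,0.1,-3],"turn": 0},
    {"claw": -0.2,"travel": [0,0.1,-4],"turn": 0},
    {"claw": -0.2,"travel": [0,-3,-3],"turn": 0},
    {"claw": -0.2,"travel": [0,-3,-2],"turn": 0}
  ]
}}

```text
time: 22.53
ee_pos: [0.4118, 0.2171, 0.363]
tcp_rot: [177.6, 0.0, -175.9]
wrist_force: [0.8, -0.7, -0.0]
opening: 0.0344
```

```bash
python3 - <<'E'
from a import *
go(.4672,.2257,.15)
cv2.imwrite("pics/s16.png",cv2.resize(viewer.camera("scene")[150:310,165:285],None,fx=4,fy=4,interpolation=cv2.INTER_CUBIC))
E
```

```text
t 22.53 rot [ 1.7760e+02  4.0000e-02 -1.7593e+02] gp [0.4114 0.2235 0.2084] | turn 0.17 then delta cm [-5.58 -0.41  5.84] F [ 0.8 -0.7 -0. ] op 0.0344 J6 23.2
```

View pics/s16.png

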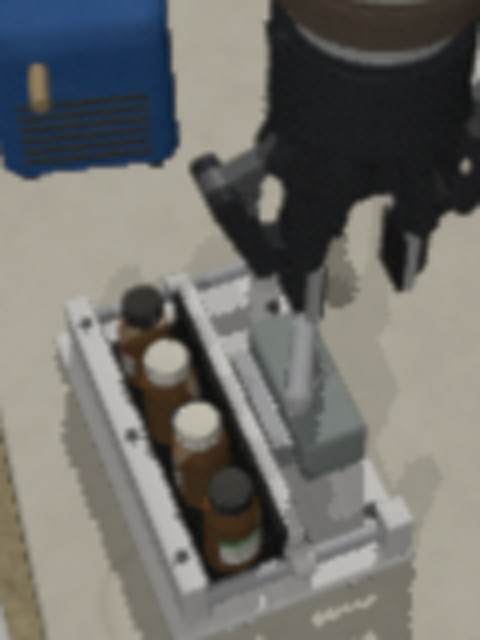

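All four vials stand in the gap, with caps at about (143,305), (166,360), (197,425) and (231,492). Now the handle.

{"fn": "move_arm", "kwargs": {
  "commands": [
    {"claw": 0,"travel": [0,0,0],"turn": -7},
    {"claw": 0,"travel": [0,0,0],"turn": -7},
    {"claw": 0,"travel": [0,0,0],"turn": -7},
    {"claw": 0,"travel": [0,0,0],"turn": -7},
    {"claw": 0,"travel": [0,0,0],"turn": -7}
  ]
}}

```text
time: 23.0
ee_pos: [0.4119, 0.2169, 0.3598]
tcp_rot: [178.0, 1.2, -140.8]
wrist_force: [0.4, -0.3, 0.4]
opening: 0.0429
```

{"fn": "move_arm", "kwargs": {
  "commands": [
    {"claw": 0,"travel": [0,0,0],"turn": -7},
    {"claw": 0,"travel": [0,0,0],"turn": -7},
    {"claw": 0,"travel": [0,0,0],"turn": -7},
    {"claw": 0,"travel": [0,0,0],"turn": -7},
    {"claw": 0,"travel": [0,0,0],"turn": -7}
  ]
}}

```text
time: 23.42
ee_pos: [0.4119, 0.2169, 0.3598]
tcp_rot: [179.1, 2.1, -105.8]
wrist_force: [0.8, -0.4, 0.5]
opening: 0.0424
```

{"fn": "move_arm", "kwargs": {
  "commands": [
    {"claw": 0,"travel": [0,0,0],"turn": -7},
    {"claw": 0,"travel": [0,0,0],"turn": -7},
    {"claw": 0,"travel": [0,0,0],"turn": -7},
    {"claw": 0,"travel": [0,0,0],"turn": -7},
    {"claw": 0,"travel": [0,0,0],"turn": -7}
  ]
}}

```text
time: 23.83
ee_pos: [0.4119, 0.2169, 0.3598]
tcp_rot: [-179.5, 2.3, -70.7]
wrist_force: [-0.3, -0.3, 0.2]
opening: 0.0429
```

{"fn": "move_arm", "kwargs": {
  "commands": [
    {"claw": 0,"travel": [0,0,0],"turn": -7},
    {"claw": 0,"travel": [0,0,0],"turn": -7},
    {"claw": 0,"travel": [0,0,0],"turn": -7},
    {"claw": 0,"travel": [0,0,0],"turn": -7},
    {"claw": 0,"travel": [0,0,0],"turn": -7}
  ]
}}

```text
time: 24.25
ee_pos: [0.4119, 0.217, 0.3598]
tcp_rot: [-178.3, 1.6, -35.7]
wrist_force: [0.3, -0.2, 0.1]
opening: 0.0424
```

{"fn": "move_arm", "kwargs": {
  "commands": [
    {"claw": 0,"travel": [0,0,0],"turn": -6.4},
    {"claw": 0,"travel": [0,0,0],"turn": -6.4},
    {"claw": 0,"travel": [0,0,0],"turn": 0},
    {"claw": 0,"travel": [0,0,0],"turn": 0}
  ]
}}

```text
time: 24.58
ee_pos: [0.4119, 0.217, 0.3598]
tcp_rot: [-178.0, 1.2, -23.5]
wrist_force: [-0.6, -0.1, -0.1]
opening: 0.0428
```

```bash
python3 - <<'E'
from a import *
go(.4672,.2257,.15,yaw=336.8)
t=viewer.camera("top");s=viewer.camera("scene")
cv2.imwrite("pics/t17.png",cv2.resize(t[150:280,165:285],None,fx=4,fy=4,interpolation=cv2.INTER_CUBIC))
cv2.imwrite("pics/s17.png",cv2.resize(s[150:310,165:285],None,fx=4,fy=4,interpolation=cv2.INTER_CUBIC))
E
```

```text
t 24.58 rot [-178.      1.18  -23.47] gp [0.4111 0.2232 0.2052] | turn -0.27 then delta cm [ 5.17 -2.25  5.5 ] F [-0.6 -0.1 -0.1] op 0.0428 J6 -129.2
```

View pics/s17.png

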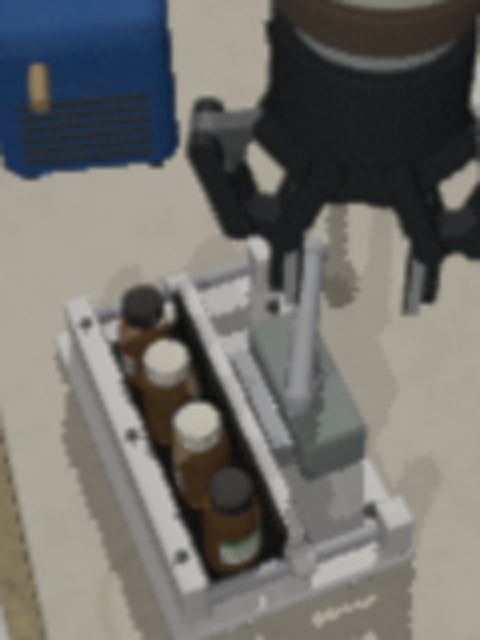

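{"fn": "move_arm", "kwargs": {
  "commands": [
    {"claw": 0,"travel": [2.6,-1.1,1.5],"turn": 0},
    {"claw": 0,"travel": [2.6,-1.1,2],"turn": 0},
    {"claw": 0,"travel": [0,0,2],"turn": 0},
    {"claw": 0,"travel": [0,0,0],"turn": 0},
    {"claw": 0,"travel": [0,0,0],"turn": 0}
  ]
}}

```text
time: 25.1
ee_pos: [0.4677, 0.2186, 0.3037]
tcp_rot: [-178.1, 1.3, -23.4]
wrist_force: [0.6, -0.9, 0.1]
opening: 0.0426
```

```bash
python3 - <<'E'
from a import *
go(.4672,.2257,.088,yaw=336.8)
s=viewer.camera("scene")
cv2.imwrite("pics/s18.png",cv2.resize(s[150:310,165:285],None,fx=4,fy=4,interpolation=cv2.INTER_CUBIC))
E
```

```text
t 25.1 rot [-178.12    1.29  -23.38] gp [0.4665 0.2247 0.1492] | turn -0.18 then delta cm [0.16 0.08 6.12] F [ 0.6 -0.9  0.1] op 0.0426 J6 -132.0
```

View pics/s18.png

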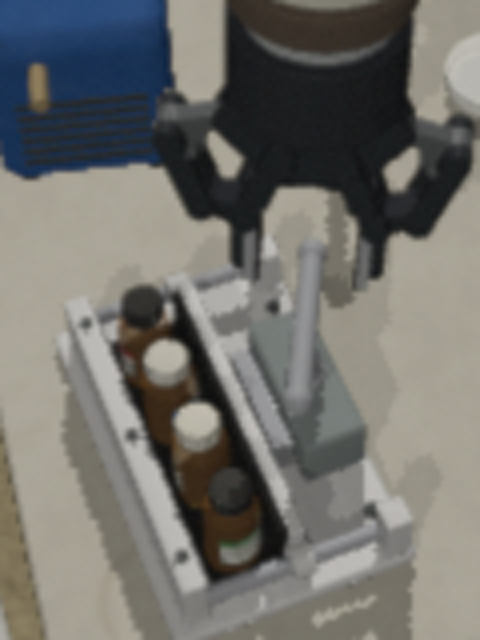

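{"fn": "move_arm", "kwargs": {
  "commands": [
    {"claw": 0,"travel": [0.1,0,2],"turn": -0.2},
    {"claw": 0,"travel": [0,0,2],"turn": 0},
    {"claw": 0,"travel": [0,0,1.7],"turn": 0},
    {"claw": 0,"travel": [0,0,0],"turn": 0},
    {"claw": 0,"travel": [0,0,0],"turn": 0}
  ]
}}

```text
time: 25.57
ee_pos: [0.4684, 0.2208, 0.2488]
tcp_rot: [-178.0, 1.1, -23.1]
wrist_force: [-0.0, 0.4, 0.5]
opening: 0.0428
```

```bash
python3 - <<'E'
from a import *
go(.4672,.2257,.088,yaw=336.8)
print(status.get_obs()['torque'])
s=viewer.camera("scene")
cv2.imwrite("pics/s19.png",cv2.resize(s[150:310,165:285],None,fx=4,fy=4,interpolation=cv2.INTER_CUBIC))
E
```

```text
t 25.57 rot [-177.96    1.15  -23.07] gp [0.4677 0.2271 0.0942] | turn 0.13 then delta cm [0.02 0.17 0.62] F [-0.   0.4  0.5] op 0.0428 J6 -132.1
[-0.02026112  0.0211738  -0.02050596]
```

View pics/s19.png

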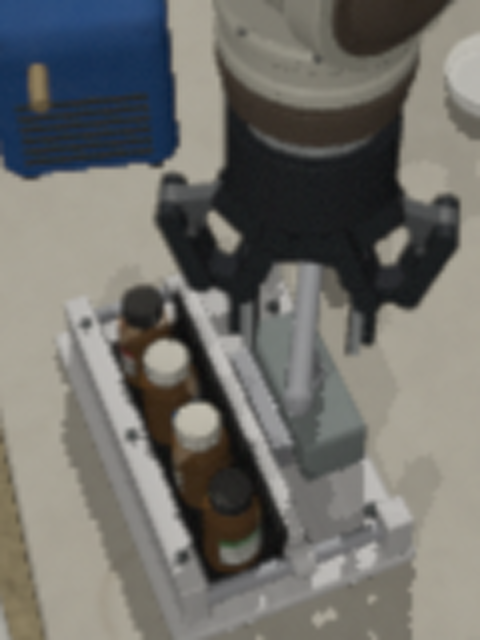

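{"fn": "move_arm", "kwargs": {
  "commands": [
    {"claw": 0,"travel": [0,0.15,0.5],"turn": 0},
    {"claw": -0.6,"travel": [0,0,0],"turn": 0},
    {"claw": -1,"travel": [0,0,0],"turn": 0},
    {"claw": -1,"travel": [0,0,0],"turn": 0},
    {"claw": -1,"travel": [0,0,0],"turn": 0}
  ],
  "squeeze": 50
}}

```text
time: 26.03
ee_pos: [0.4682, 0.2196, 0.2432]
tcp_rot: [-178.0, 1.1, -23.1]
wrist_force: [-1.4, 0.8, 4.1]
opening: 0.0099
```

{"fn": "move_arm", "kwargs": {
  "commands": [
    {"claw": -1,"travel": [0,0,0],"turn": 0},
    {"claw": -1,"travel": [0,0,0],"turn": 0}
  ]
}}

```text
time: 26.2
ee_pos: [0.4682, 0.2196, 0.2432]
tcp_rot: [-178.0, 1.1, -23.1]
wrist_force: [-0.9, -1.1, 6.9]
opening: 0.0104
```

```bash
python3 - <<'E'
from a import *
go(.4672,.2257,.088,yaw=336.8)
print(status.get_obs()['torque'])
E
```

```text
t 26.2 rot [-177.95    1.14  -23.07] gp [0.4675 0.2259 0.0886] | turn 0.13 then delta cm [-0.02  0.03  0.06] F [-0.9 -1.1  6.9] op 0.0104 J6 -132.2
[-0.07481687  0.26100278 -0.08299683]
```

{"fn": "move_arm", "kwargs": {
  "commands": [
    {"claw": -1,"travel": [0,0,0],"turn": 5},
    {"claw": -1,"travel": [0,0,0],"turn": 5},
    {"claw": -1,"travel": [0,0,0],"turn": 5},
    {"claw": -1,"travel": [0,0,0],"turn": 5},
    {"claw": -1,"travel": [0,0,0],"turn": 5}
  ]
}}

```text
time: 26.62
ee_pos: [0.4681, 0.2194, 0.2431]
tcp_rot: [-178.7, 1.9, -48.3]
wrist_force: [-1.7, -1.4, 7.8]
opening: 0.0104
```

```bash
cat >>a.py <<'E'
def tq():
    o=status.get_obs(); print('t',round(o['time'],2),'yaw',o['tcp_rot'].round(1),'F',o['wrist_force'].round(1),'M',o['torque'].round(3),'op',round(o['opening'],4),'J6',o['q'][5].round(1))
E
python3 - <<'E'
from a import *
tq()
s=viewer.camera("scene");tq()
cv2.imwrite("pics/s20.png",cv2.resize(s[150:310,165:285],None,fx=4,fy=4,interpolation=cv2.INTER_CUBIC))
E
```

```text
t 26.62 yaw [-178.7    1.9  -48.3] F [-1.7 -1.4  7.8] M [-0.44   0.384  0.201] op 0.0104 J6 -107.0
t 26.67 yaw [-178.7    1.9  -48.7] F [-2.5 -2.7  7. ] M [-0.393  0.393 -0.007] op 0.0101 J6 -106.6
```

View pics/s20.png

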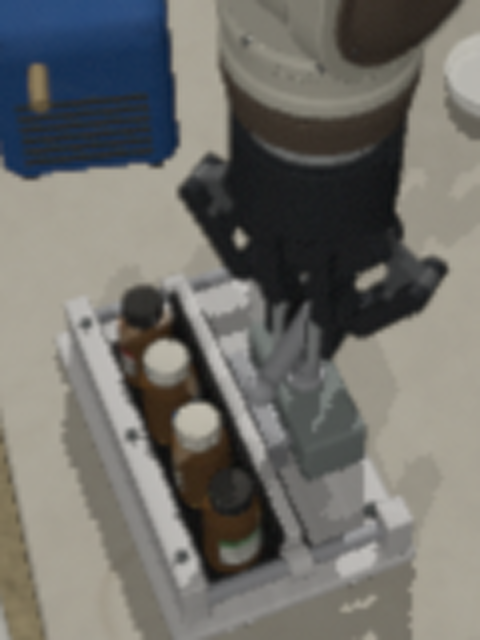

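The handle turns with the gripper: its near ball moved from about (300,395) to (262,395). I'll continue.

{"fn": "move_arm", "kwargs": {
  "commands": [
    {"claw": -1,"travel": [0,0,0],"turn": 7},
    {"claw": -1,"travel": [0,0,0],"turn": 7},
    {"claw": -1,"travel": [0,0,0],"turn": 7},
    {"claw": -1,"travel": [0,0,0],"turn": 7},
    {"claw": -1,"travel": [0,0,0],"turn": 7}
  ]
}}

```text
time: 27.08
ee_pos: [0.4679, 0.2193, 0.2431]
tcp_rot: [180.0, 2.3, -83.4]
wrist_force: [-6.0, -2.9, 9.0]
opening: 0.0105
```

```bash
python3 -c "
from a import *
tq()"
```

```text
t 27.08 yaw [180.    2.3 -83.4] F [-6.  -2.9  9. ] M [-0.654  0.744  0.207] op 0.0105 J6 -71.9
```

{"fn": "move_arm", "kwargs": {
  "commands": [
    {"claw": -1,"travel": [0,0,0],"turn": 7},
    {"claw": -1,"travel": [0,0,0],"turn": 7},
    {"claw": -1,"travel": [0,0,0],"turn": 7},
    {"claw": -1,"travel": [0,0,0],"turn": 7},
    {"claw": -1,"travel": [0,0,0],"turn": 7}
  ]
}}

```text
time: 27.5
ee_pos: [0.4676, 0.2193, 0.2431]
tcp_rot: [178.6, 1.8, -118.4]
wrist_force: [-8.4, -2.3, 9.5]
opening: 0.0104
```

```bash
python3 -c "
from a import *
tq()"
```

```text
t 27.5 yaw [ 178.6    1.8 -118.4] F [-8.4 -2.3  9.5] M [-0.72   1.25   0.208] op 0.0104 J6 -36.9
```

{"fn": "move_arm", "kwargs": {
  "commands": [
    {"claw": -1,"travel": [0,0,0],"turn": 7},
    {"claw": -1,"travel": [0,0,0],"turn": 7},
    {"claw": -1,"travel": [0,0,0],"turn": 7},
    {"claw": -1,"travel": [0,0,0],"turn": 7},
    {"claw": -1,"travel": [0,0,0],"turn": 7}
  ]
}}

```text
time: 27.92
ee_pos: [0.4673, 0.2195, 0.2431]
tcp_rot: [177.8, 0.7, -153.4]
wrist_force: [-9.1, 0.2, 10.2]
opening: 0.01
```

```bash
python3 -c "
from a import *
tq()
s=viewer.camera('scene');tq()
cv2.imwrite('pics/s21.png',cv2.resize(s[150:310,165:285],None,fx=4,fy=4,interpolation=cv2.INTER_CUBIC))
"
```

```text
t 27.92 yaw [ 177.8    0.7 -153.4] F [-9.1  0.2 10.2] M [-0.346  1.569  0.245] op 0.01 J6 -1.9
t 27.97 yaw [ 177.8    0.7 -154. ] F [-9.8 -0.7 10.8] M [-0.414  1.546 -0.037] op 0.0106 J6 -1.4
```

View pics/s21.png

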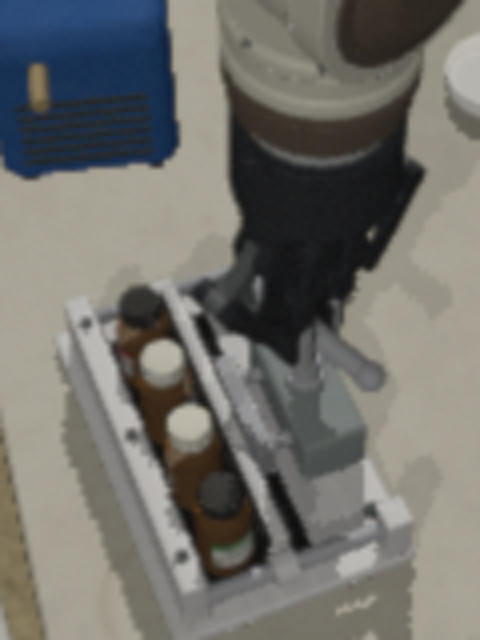

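{"fn": "move_arm", "kwargs": {
  "commands": [
    {"claw": -1,"travel": [0,0,0],"turn": 7},
    {"claw": -1,"travel": [0,0,0],"turn": 7},
    {"claw": -1,"travel": [0,0,0],"turn": 7},
    {"claw": -1,"travel": [0,0,0],"turn": 7},
    {"claw": -1,"travel": [0,0,0],"turn": 7}
  ]
}}

```text
time: 28.38
ee_pos: [0.4673, 0.2198, 0.2428]
tcp_rot: [177.7, -0.8, 171.6]
wrist_force: [-8.5, 2.9, 7.3]
opening: 0.01
```

```bash
python3 -c "
from a import *
tq()
s=viewer.camera('scene');tq()
cv2.imwrite('pics/s22.png',cv2.resize(s[150:310,165:285],None,fx=4,fy=4,interpolation=cv2.INTER_CUBIC))
"
```

```text
t 28.38 yaw [177.7  -0.8 171.6] F [-8.5  2.9  7.3] M [0.489 1.534 0.202] op 0.01 J6 33.1
t 28.43 yaw [177.7  -0.8 171.1] F [-8.8  1.9  8.3] M [ 0.427  1.542 -0.008] op 0.0106 J6 33.6
```

View pics/s22.png

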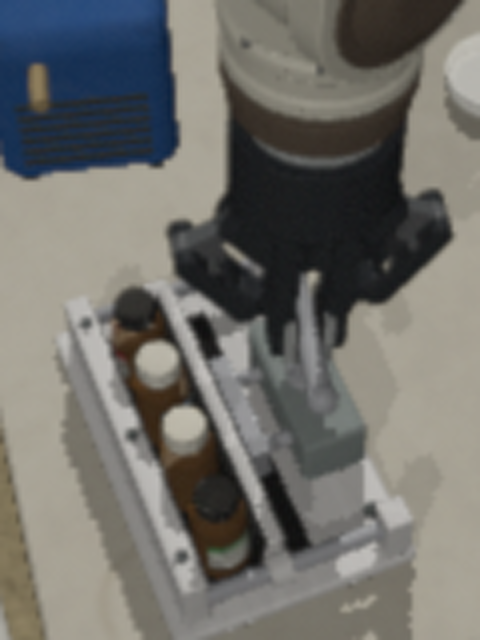

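{"fn": "move_arm", "kwargs": {
  "commands": [
    {"claw": -1,"travel": [0,0,0],"turn": 7},
    {"claw": -1,"travel": [0,0,0],"turn": 7},
    {"claw": -1,"travel": [0,0,0],"turn": 7},
    {"claw": -1,"travel": [0,0,0],"turn": 7},
    {"claw": -1,"travel": [0,0,0],"turn": 7}
  ]
}}

```text
time: 28.85
ee_pos: [0.4674, 0.2201, 0.2428]
tcp_rot: [178.5, -1.9, 136.7]
wrist_force: [-7.4, 5.6, 5.8]
opening: 0.0106
```

```bash
python3 -c "
from a import *
tq()
s=viewer.camera('scene');tq()
cv2.imwrite('pics/s23.png',cv2.resize(s[150:310,165:285],None,fx=4,fy=4,interpolation=cv2.INTER_CUBIC))
"
```

```text
t 28.85 yaw [178.5  -1.9 136.7] F [-7.4  5.6  5.8] M [0.827 1.2   0.274] op 0.0106 J6 68.1
t 28.9 yaw [178.5  -2.  136.1] F [-7.6  5.6  6.4] M [ 0.78   1.285 -0.044] op 0.0102 J6 68.6
```

View pics/s23.png

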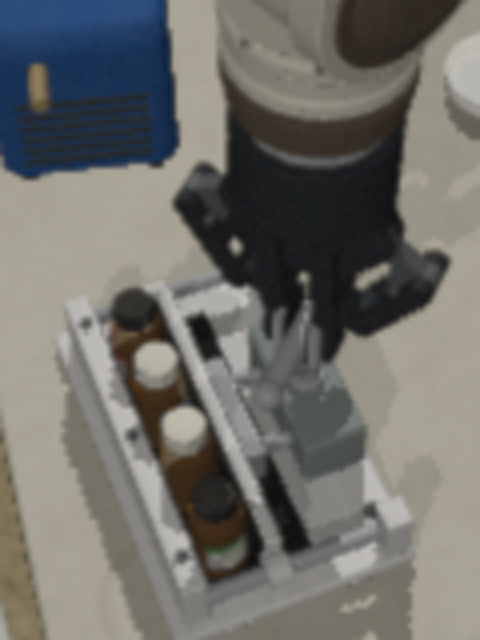

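{"fn": "move_arm", "kwargs": {
  "commands": [
    {"claw": -1,"travel": [0,0,0],"turn": 7},
    {"claw": -1,"travel": [0,0,0],"turn": 7},
    {"claw": -1,"travel": [0,0,0],"turn": 7},
    {"claw": -1,"travel": [0,0,0],"turn": 7},
    {"claw": -1,"travel": [0,0,0],"turn": 7}
  ]
}}

```text
time: 29.32
ee_pos: [0.4677, 0.2202, 0.2427]
tcp_rot: [179.9, -2.4, 101.6]
wrist_force: [-5.0, 6.8, 3.7]
opening: 0.0103
```

```bash
python3 -c "
from a import *
tq()"
```

```text
t 29.32 yaw [179.9  -2.4 101.6] F [-5.   6.8  3.7] M [0.789 0.773 0.187] op 0.0103 J6 103.1
```

{"fn": "move_arm", "kwargs": {
  "commands": [
    {"claw": -1,"travel": [0,0,0],"turn": 7},
    {"claw": -1,"travel": [0,0,0],"turn": 7},
    {"claw": -1,"travel": [0,0,0],"turn": 7},
    {"claw": -1,"travel": [0,0,0],"turn": 7},
    {"claw": -1,"travel": [0,0,0],"turn": 7}
  ]
}}

```text
time: 29.73
ee_pos: [0.4679, 0.2202, 0.2428]
tcp_rot: [-178.8, -2.1, 66.6]
wrist_force: [-1.7, 5.8, 3.4]
opening: 0.0102
```

```bash
python3 -c "
from a import *
tq()
s=viewer.camera('scene');tq()
cv2.imwrite('pics/s24.png',cv2.resize(s[150:310,165:285],None,fx=4,fy=4,interpolation=cv2.INTER_CUBIC))
"
```

```text
t 29.73 yaw [-178.8   -2.1   66.6] F [-1.7  5.8  3.4] M [0.717 0.328 0.214] op 0.0102 J6 138.1
t 29.78 yaw [-178.7   -2.1   66. ] F [-1.8  6.5  2.7] M [ 0.749  0.475 -0.012] op 0.0104 J6 138.6
```

View pics/s24.png

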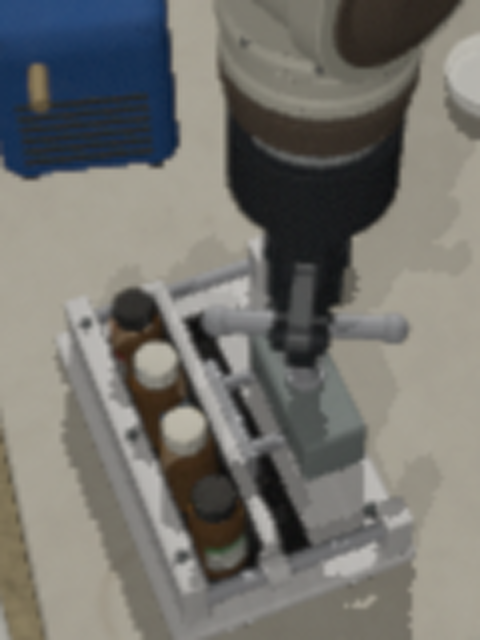

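{"fn": "move_arm", "kwargs": {
  "commands": [
    {"claw": -1,"travel": [0,0,0],"turn": 3},
    {"claw": -1,"travel": [0,0,0],"turn": 3}
  ]
}}

```text
time: 29.95
ee_pos: [0.468, 0.2202, 0.2427]
tcp_rot: [-178.6, -2.0, 60.8]
wrist_force: [-1.0, 6.1, 2.2]
opening: 0.0105
```

```bash
python3 -c "
from a import *
tq()"
```

```text
t 29.95 yaw [-178.6   -2.    60.8] F [-1.   6.1  2.2] M [0.694 0.362 0.174] op 0.0105 J6 143.9
```

{"fn": "move_arm", "kwargs": {
  "commands": [
    {"claw": -1,"travel": [0,0,0],"turn": 3},
    {"claw": -1,"travel": [0,0,0],"turn": 3}
  ]
}}

```text
time: 30.12
ee_pos: [0.468, 0.2202, 0.2427]
tcp_rot: [-178.4, -1.8, 54.8]
wrist_force: [-1.4, 5.4, 1.6]
opening: 0.0101
```

```bash
python3 -c "
from a import *
tq()"
```

```text
t 30.12 yaw [-178.4   -1.8   54.8] F [-1.4  5.4  1.6] M [0.661 0.244 0.189] op 0.0101 J6 149.9
```

{"fn": "move_arm", "kwargs": {
  "commands": [
    {"claw": -0.4,"travel": [0,0,0],"turn": 0},
    {"claw": 0,"travel": [0,0,0],"turn": 0},
    {"claw": 0,"travel": [0,0,0],"turn": 0},
    {"claw": 0,"travel": [0,0,-3],"turn": 0},
    {"claw": 0,"travel": [0,0,-4],"turn": 0}
  ]
}}

```text
time: 30.53
ee_pos: [0.4677, 0.2162, 0.3097]
tcp_rot: [-178.2, -1.4, 54.9]
wrist_force: [1.1, 0.3, 1.2]
opening: 0.0429
```

{"fn": "move_arm", "kwargs": {
  "commands": [
    {"claw": 0,"travel": [0,0,-4],"turn": 0},
    {"claw": 0,"travel": [0,0,-2],"turn": -7},
    {"claw": 0,"travel": [0,0,0],"turn": -7},
    {"claw": 0,"travel": [0,0,0],"turn": -7},
    {"claw": 0,"travel": [0,0,0],"turn": -7}
  ]
}}

```text
time: 30.95
ee_pos: [0.4689, 0.2141, 0.3728]
tcp_rot: [-179.5, -2.3, 83.3]
wrist_force: [-0.6, -0.4, 0.7]
opening: 0.043
```

```bash
python3 -c "
from a import *
tq()
go(.56,.06,.25,yaw=82)
s=viewer.camera('scene');t=viewer.camera('top')
cv2.imwrite('pics/s25.png',cv2.resize(s[150:310,165:285],None,fx=4,fy=4,interpolation=cv2.INTER_CUBIC))
cv2.imwrite('pics/t25.png',t)
"
```

```text
t 30.95 yaw [-179.5   -2.3   83.3] F [-0.6 -0.4  0.7] M [-0.028 -0.001 -0.012] op 0.043 J6 120.8
t 30.95 rot [-179.49   -2.26   83.29] gp [0.4683 0.2204 0.2182] | turn 1.29 then delta cm [-14.47  11.28  -3.85] F [-0.6 -0.4  0.7] op 0.043 J6 120.8
```

View pics/s25.png

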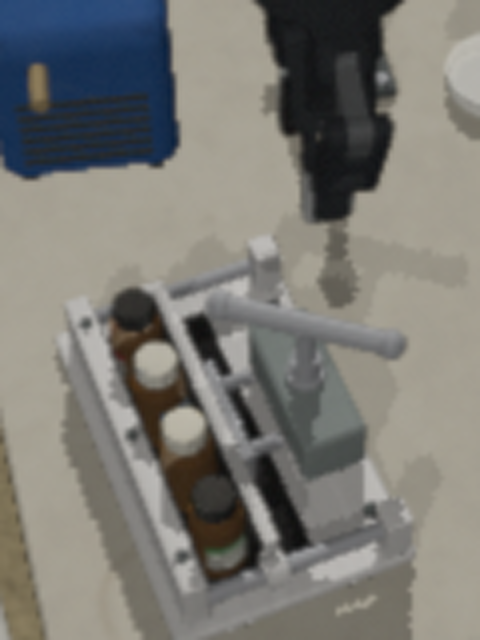

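View pics/t25.png

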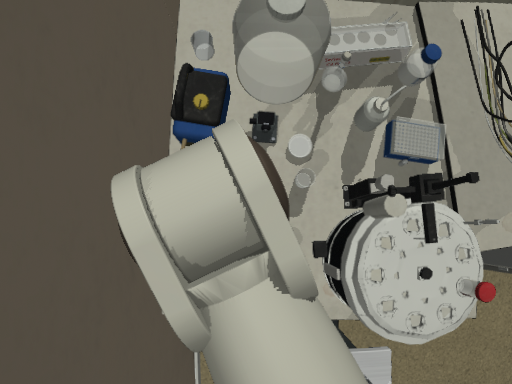

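```bash
python3 -c "
from a import *
s0=cv2.imread('pics/scene0.png');s0=cv2.resize(s0[150:310,165:285],None,fx=4,fy=4,interpolation=cv2.INTER_CUBIC)
s1=cv2.imread('pics/s25.png')
a=cv2.resize(s0[380:600,150:350],None,fx=2,fy=2);b=cv2.resize(s1[380:600,150:350],None,fx=2,fy=2)
cv2.imwrite('pics/cmp.png',np.hstack([a,b]))
"
```

```text
(no output)
```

View pics/cmp.png

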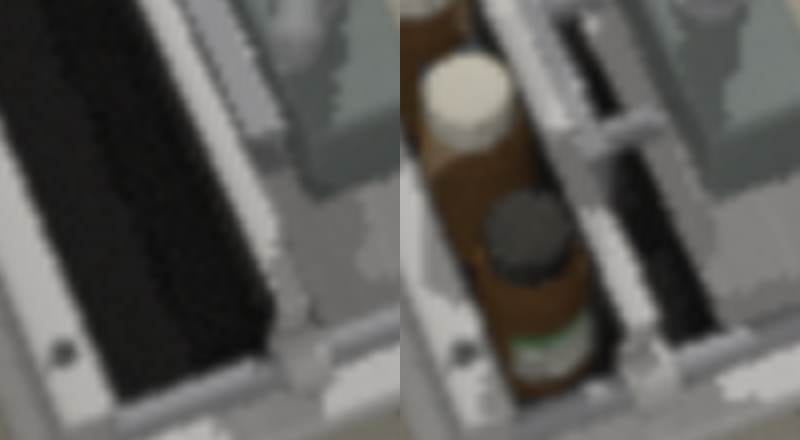

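```bash
python3 -c "
from a import *
np.set_printoptions(precision=3,suppress=True)
for n,uv in dict(blueR=(230,105),blueBR=(214,149),blueTR=(228,73),carBot=(276,103),carL=(237,70),carR=(317,70),carNeckTop=(287,5)).items(): print(n,[plane('top',uv,z) for z in(0,.08,.15,.25)])
print('carboy shoulder from scene bottom', plane('scene',(240,138),0), 'left bottom',plane('scene',(203,110),0),'right',plane('scene',(278,115),0))
print('blue', plane('scene',(168,192),0),plane('scene',(209,187),0),plane('scene',(206,120),.12),plane('scene',(206,145),.08))
print('bolts',plane('top',(91/6+240-.4,194/6+105-.4),.01),plane('top',(199/6+240-.4,203/6+105-.4),.01))
print('tri blue corner', tri((222,137),(205,145)))
"
python3 -c "
from a import *
s=viewer.camera('scene');t=viewer.camera('top')
cv2.imwrite('pics/s26.png',cv2.resize(s[0:210,140:300],None,fx=3,fy=2.8,interpolation=cv2.INTER_CUBIC))
cv2.imwrite('pics/t26.png',cv2.resize(t[0:170,165:335],None,fx=3,fy=3,interpolation=cv2.INTER_CUBIC))"
```

```text
blueR [array([0.755, 0.215, 0.   ]), array([0.729, 0.211, 0.08 ]), array([0.706, 0.208, 0.15 ]), array([0.673, 0.204, 0.25 ])]
blueBR [array([0.646, 0.255, 0.   ]), array([0.629, 0.248, 0.08 ]), array([0.614, 0.242, 0.15 ]), array([0.593, 0.233, 0.25 ])]
blueTR [array([0.838, 0.218, 0.   ]), array([0.805, 0.214, 0.08 ]), array([0.776, 0.211, 0.15 ]), array([0.734, 0.206, 0.25 ])]
carBot [array([0.757, 0.101, 0.   ]), array([0.731, 0.108, 0.08 ]), array([0.708, 0.113, 0.15 ]), array([0.675, 0.121, 0.25 ])]
carL [array([0.846, 0.196, 0.   ]), array([0.812, 0.194, 0.08 ]), array([0.782, 0.192, 0.15 ]), array([0.739, 0.19 , 0.25 ])]
carR [array([ 0.842, -0.005,  0.   ]), array([0.808, 0.01 , 0.08 ]), array([0.779, 0.024, 0.15 ]), array([0.737, 0.043, 0.25 ])]
carNeckTop [array([1.024, 0.063, 0.   ]), array([0.975, 0.072, 0.08 ]), array([0.932, 0.081, 0.15 ]), array([0.87 , 0.093, 0.25 ])]
carboy shoulder from scene bottom [0.788 0.121 0.   ] left bottom [0.916 0.18  0.   ] right [0.836 0.001 0.   ]
blue [0.677 0.329 0.   ] [0.662 0.238 0.   ] [0.751 0.212 0.12 ] [0.715 0.225 0.08 ]
bolts [0.67  0.156 0.01 ] [0.666 0.113 0.01 ]
tri blue corner (array([0.641, 0.234, 0.153]), np.float64(0.018097779671665995))
```

View pics/s26.png

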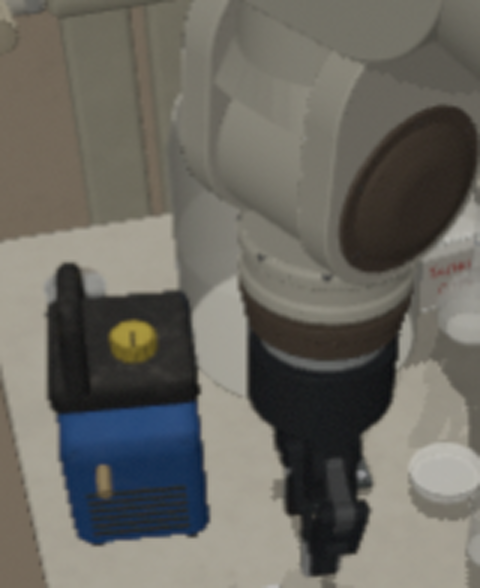

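View pics/t26.png

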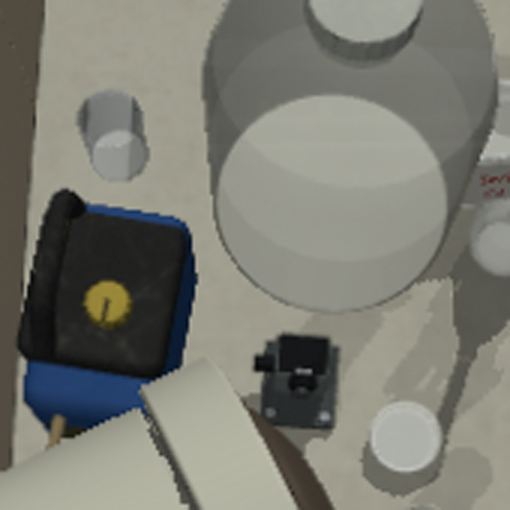

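The clamp check from the image: the springs look compressed about 6–8 mm and all caps are in line. Next is the switch, approached from its -y side because the blue box is close on the +y side.

```bash
python3 -c "
from a import *
go(.664,.08,.22,yaw=83.3)"
```

```text
t 31.15 rot [-179.4    -2.23   82.67] gp [0.4679 0.2204 0.2176] | turn -0.63 then delta cm [-11.64  21.1   -0.92] F [-0.4 -0.1 -0.2] op 0.0429 J6 121.4
```

{"fn": "move_arm", "kwargs": {
  "commands": [
    {"claw": -1,"travel": [-2.8,2.8,0],"turn": 0},
    {"claw": -1,"travel": [-2.8,2.8,0],"turn": 0},
    {"claw": -1,"travel": [-2.8,2.8,0],"turn": 0},
    {"claw": -1,"travel": [-2.8,2.8,0],"turn": 0},
    {"claw": -1,"travel": [0,3.3,0],"turn": 0}
  ]
}}

```text
time: 31.57
ee_pos: [0.5991, 0.0812, 0.3669]
tcp_rot: [-179.4, -2.2, 82.5]
wrist_force: [-0.9, -0.4, 0.3]
opening: 0.0001
```

{"fn": "move_arm", "kwargs": {
  "commands": [
    {"claw": -1,"travel": [0,3.3,0],"turn": 0},
    {"claw": -1,"travel": [0,3.3,0],"turn": 0},
    {"claw": -1,"travel": [0,0,0],"turn": 0},
    {"claw": -1,"travel": [0,0,0],"turn": 0}
  ]
}}

```text
time: 31.9
ee_pos: [0.6658, 0.0768, 0.363]
tcp_rot: [-179.2, -2.2, 82.7]
wrist_force: [-0.7, 0.2, 0.3]
opening: 0.0005
```

```bash
python3 -c "
from a import *
go(.664,.085,.104,yaw=83.3)
s=viewer.camera('scene')
cv2.imwrite('pics/s27.png',cv2.resize(s[80:240,200:340],None,fx=4,fy=3.5,interpolation=cv2.INTER_CUBIC))
"
```

```text
t 31.9 rot [-179.21   -2.19   82.67] gp [0.6644 0.0829 0.2084] | turn -0.63 then delta cm [-0.2   0.08 10.44] F [-0.7  0.2  0.3] op 0.0005 J6 103.5
```

View pics/s27.png

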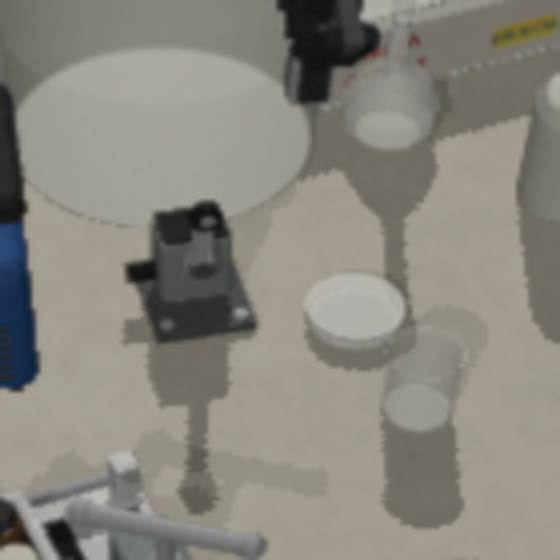

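{"fn": "move_arm", "kwargs": {
  "commands": [
    {"claw": -1,"travel": [-0.1,0,3.5],"turn": 0},
    {"claw": -1,"travel": [-0.1,0,3.5],"turn": 0},
    {"claw": -1,"travel": [-0.1,0,3.4],"turn": 0},
    {"claw": -1,"travel": [0,0,0],"turn": 0},
    {"claw": -1,"travel": [0,0,0],"turn": 0}
  ]
}}

```text
time: 32.37
ee_pos: [0.662, 0.0787, 0.2618]
tcp_rot: [-179.3, -2.2, 82.9]
wrist_force: [0.1, -0.2, 1.1]
opening: -0.0004
```

```bash
python3 -c "
from a import *
go(.664,.146,.104,yaw=83.3)
s=viewer.camera('scene')
cv2.imwrite('pics/s28.png',cv2.resize(s[90:190,210:310],None,fx=5,fy=5,interpolation=cv2.INTER_CUBIC))
"
```

```text
t 32.37 rot [-179.29   -2.22   82.87] gp [0.6608 0.0849 0.1073] | turn -0.43 then delta cm [ 6.09 -0.39  0.57] F [ 0.1 -0.2  1.1] op -0.0004 J6 103.5
```

View pics/s28.png

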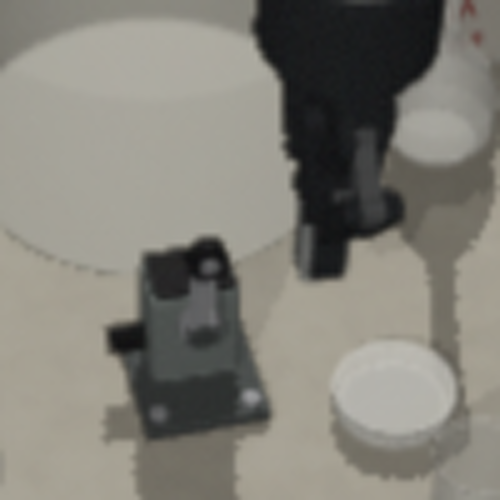

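{"fn": "move_arm", "kwargs": {
  "commands": [
    {"claw": -1,"travel": [1,-0.2,0.2],"turn": 0},
    {"claw": -1,"travel": [1,-0.1,0.2],"turn": 0},
    {"claw": -1,"travel": [0.6,0,0],"turn": 0},
    {"claw": -1,"travel": [0.5,0,0],"turn": 0},
    {"claw": -1,"travel": [0.5,0,0],"turn": 0}
  ]
}}

```text
time: 32.83
ee_pos: [0.665, 0.1157, 0.26]
tcp_rot: [-179.5, -2.3, 82.9]
wrist_force: [0.2, -0.2, 0.6]
opening: 0.0001
```

```bash
python3 -c "
from a import *
go(.664,.146,.104,yaw=83.3)
s=viewer.camera('scene')
cv2.imwrite('pics/s29.png',cv2.resize(s[90:190,210:310],None,fx=5,fy=5,interpolation=cv2.INTER_CUBIC))
"
```

```text
t 32.83 rot [-179.48   -2.25   82.94] gp [0.6644 0.1219 0.1054] | turn -0.36 then delta cm [ 2.39 -0.32  0.24] F [ 0.2 -0.2  0.6] op 0.0001 J6 106.5
```

View pics/s29.png

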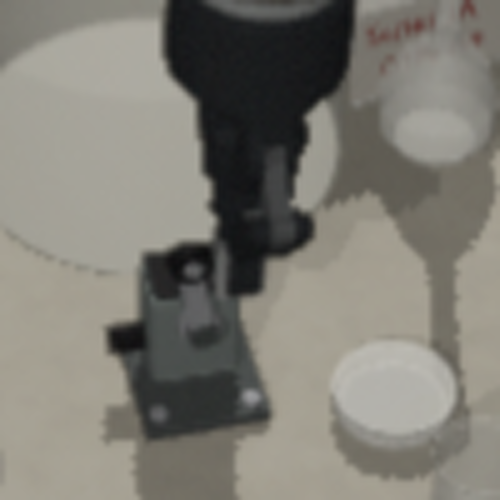

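{"fn": "move_arm", "kwargs": {
  "commands": [
    {"claw": -1,"travel": [0.6,0,0],"turn": 0},
    {"claw": -1,"travel": [0.6,0,0],"turn": 0},
    {"claw": -1,"travel": [0.6,0,0],"turn": 0},
    {"claw": -1,"travel": [0.6,0,0],"turn": 0},
    {"claw": -1,"travel": [0,0,0],"turn": 0}
  ]
}}

```text
time: 33.3
ee_pos: [0.6678, 0.1391, 0.2593]
tcp_rot: [-179.4, -2.2, 82.9]
wrist_force: [-0.9, -5.1, -2.1]
opening: -0.0001
```

```bash
python3 -c "
from a import *
go(.664,.146,.104,yaw=83.3)
s=viewer.camera('scene')
cv2.imwrite('pics/s30.png',cv2.resize(s[90:190,210:310],None,fx=5,fy=5,interpolation=cv2.INTER_CUBIC))
"
```

```text
t 33.3 rot [-179.36   -2.17   82.91] gp [0.6668 0.1451 0.1047] | turn -0.39 then delta cm [ 0.05 -0.29  0.08] F [-0.9 -5.1 -2.1] op -0.0001 J6 108.5
```

View pics/s30.png

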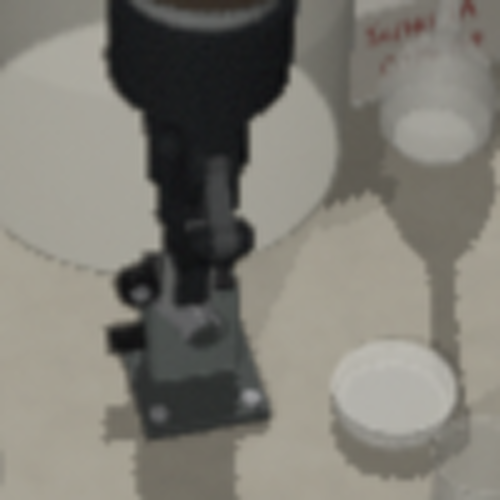

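```bash
python3 -c "
from a import *
for c in((207,262),(138,292),(205,327)):
  o,d=ray('scene',(c[0]/5+210-.4,c[1]/5+90-.4)); print(o+d*((.667-o[0])/d[0]))
"
```

```text
[0.667      0.13601666 0.10708754]
[0.667      0.16741086 0.09893642]
[0.667      0.13643633 0.06619449]
```

{"fn": "move_arm", "kwargs": {
  "commands": [
    {"claw": -1,"travel": [0,0,0],"turn": 0},
    {"claw": -1,"travel": [0,0,0],"turn": 0},
    {"claw": -1,"travel": [0,0,0],"turn": 0}
  ]
}}

```text
time: 33.6
ee_pos: [0.6677, 0.138, 0.2598]
tcp_rot: [-179.4, -2.2, 82.9]
wrist_force: [-2.0, -4.7, -3.6]
opening: -0.0003
```

The arm leans about 0.6 rad, past the trip angle, and I've held it there 0.3 s. Backing off.

{"fn": "move_arm", "kwargs": {
  "commands": [
    {"claw": -1,"travel": [-1,0,0],"turn": 0},
    {"claw": -1,"travel": [-1.5,0,0],"turn": 0},
    {"claw": -1,"travel": [-2,0,0],"turn": 0},
    {"claw": -1,"travel": [-2,0,0],"turn": 0},
    {"claw": -1,"travel": [0,0,-3],"turn": 0}
  ]
}}

```text
time: 34.02
ee_pos: [0.6584, 0.069, 0.2818]
tcp_rot: [-178.9, -2.1, 82.7]
wrist_force: [-0.8, -0.8, -0.3]
opening: -0.0005
```

{"fn": "move_arm", "kwargs": {
  "commands": [
    {"claw": -1,"travel": [0,0,-4],"turn": 0},
    {"claw": -1,"travel": [0,0,-4],"turn": 0},
    {"claw": -1,"travel": [0,-3,0],"turn": 0},
    {"claw": -1,"travel": [0,-3,0],"turn": 0},
    {"claw": -1,"travel": [0,0,0],"turn": 0}
  ]
}}

```text
time: 34.43
ee_pos: [0.5974, 0.0764, 0.3696]
tcp_rot: [-179.4, -2.3, 82.9]
wrist_force: [-0.6, -0.8, -0.9]
opening: -0.0001
```

```bash
python3 -c "
from a import *
tq()
s=viewer.camera('scene');t=viewer.camera('top')
cv2.imwrite('pics/s31.png',cv2.resize(s[110:320,165:345],None,fx=2.8,fy=2.8,interpolation=cv2.INTER_CUBIC))
cv2.imwrite('pics/t31.png',cv2.resize(t[95:305,165:335],None,fx=2.8,fy=2.8,interpolation=cv2.INTER_CUBIC))
"
```

```text
t 34.43 yaw [-179.4   -2.3   82.9] F [-0.6 -0.8 -0.9] M [ 0.005  0.012 -0.022] op -0.0001 J6 103.9
```

View pics/s31.png

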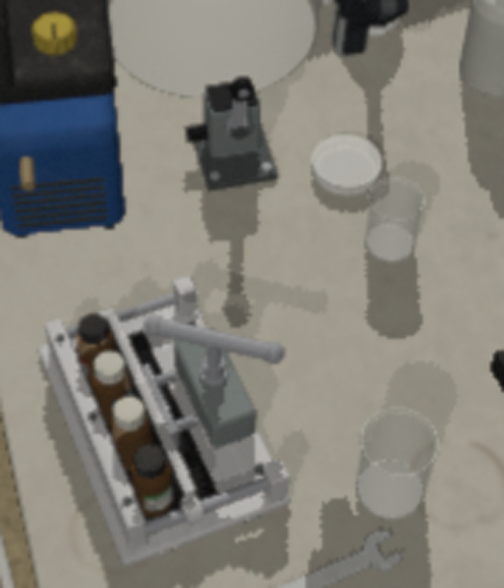

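View pics/t31.png

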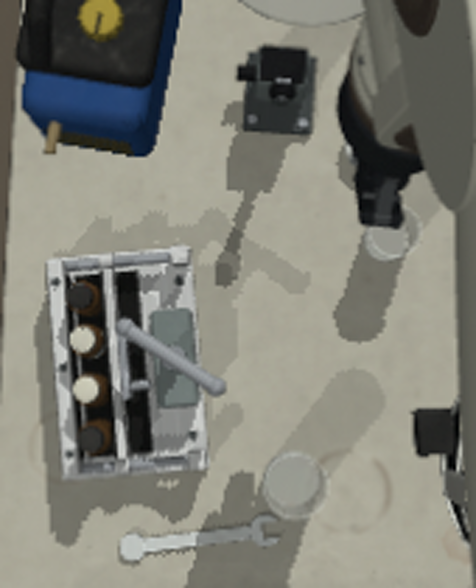

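```bash
python3 -c "
from a import *
for c in((88,295),(84,339),(86,388),(95,436)):
  p=plane('top',tz(*c),.071)[:2]-O; print((p@AX).round(4),(p@AY).round(4))
t=viewer.camera('top')
cv2.imwrite('pics/tray2.png',cv2.resize(t[178:273,175:245],None,fx=6,fy=6,interpolation=cv2.INTER_CUBIC))"
```

```text
0.0193 -0.0545
0.0253 -0.0202
0.0269 0.0182
0.0231 0.0561
```

View pics/tray2.png

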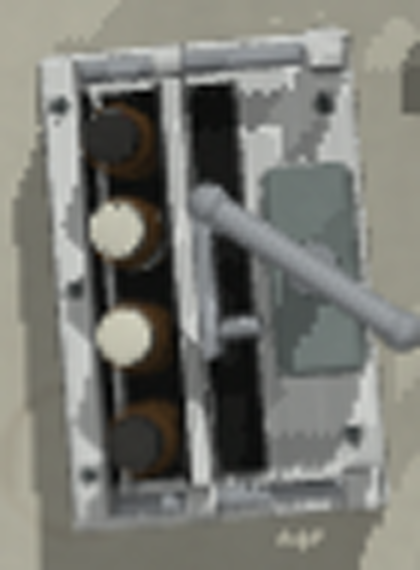

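```bash
python3 -c "
from a import *
T=lambda u,v:(u/6+175-.42,v/6+178-.42)
f=lambda u,v,z:(lambda p:((p@AX).round(4),(p@AY).round(4)))(plane('top',T(u,v),z)[:2]-O)
for c in((113,134),(117,228),(123,336),(138,444)): print('cap',f(*c,.071))
for n,u,v,z in(('pb0T',192,75,.042),('pb0B',224,440,.042),('pbT',162,100,.042),('pbB',190,470,.042),('pbTr',183,100,.042),('pbBr',211,470,.042),('bb',74,85,.044),('bbB',107,480,.044)): print(n,f(u,v,z))
for n,u,v,z in (('car0L',235,200,.042),('car0R',256,200,.042),('carR',215,260,.042),('carRb',217,350,.042),('car0Rb',270,350,.042),('car0Lb',248,350,.042)):print(n,f(u,v,z))
"
```

```text
cap (np.float64(0.0252), np.float64(-0.0553))
cap (np.float64(0.0266), np.float64(-0.0207))
cap (np.float64(0.0277), np.float64(0.0188))
cap (np.float64(0.0256), np.float64(0.0585))
pb0T (np.float64(-0.0027), np.float64(-0.0775))
pb0B (np.float64(-0.0029), np.float64(0.0613))
pbT (np.float64(0.0095), np.float64(-0.069))
pbB (np.float64(0.0109), np.float64(0.0713))
pbTr (np.float64(0.0015), np.float64(-0.0683))
pbBr (np.float64(0.003), np.float64(0.072))
bb (np.float64(0.0423), np.float64(-0.0777))
bbB (np.float64(0.0422), np.float64(0.0722))
car0L (np.float64(-0.015), np.float64(-0.0285))
car0R (np.float64(-0.0229), np.float64(-0.0278))
carR (np.float64(-0.0055), np.float64(-0.0066))
carRb (np.float64(-0.0033), np.float64(0.0273))
car0Rb (np.float64(-0.0232), np.float64(0.0291))
car0Lb (np.float64(-0.0149), np.float64(0.0284))
```

```bash
python3 -c "
from a import *
tq(); print(bot.job_done())"
```

```text
t 34.58 yaw [-179.5   -2.3   82.9] F [ 0.2 -0.1 -0.5] M [ 0.008  0.022 -0.027] op 0.0002 J6 103.9
the job is handed in; nothing more can be done
None
```

All four amber vials are standing upright in the clamp tray and clamped, the switch was tripped and sprang back, and the job is handed in at 34.6 s. No verdict was given on hand-in.

**What I did:**
- I set the vials at tray y of about -55, -21, +19 and +58 mm.
- I turned the T-handle about 4.9 rad (282°) clockwise in one grip.
- I pushed the roller to its +y side, to about 0.6 rad, held it 0.3 s and backed away. The wrist force was about 5 to 6 N.

**Last checks, from the images:**
- All caps are at tray x of 25 to 28 mm, inside the 21 to 34 mm band, and the vials look upright.
- The press bar moved about 13 mm while its carrier moved about 19 mm, so the springs are compressed by roughly 6 mm. An earlier estimate from the other camera gave 6 to 8 mm.
- The roller arm is upright again, and neither the beakers nor the dish looked to have moved.
- The robot touches nothing; the wrist reads near zero.

**What disagreed or went wrong:**
- The torque reading did not clearly show the handle getting stiffer: about 0.18 N m at the end, against about 0.20 N m while turning faster before the bar met the vials. I set the clamping from the angle turned and the pictures instead.
- Early on, the last joint ran into its end stop and left the tool tilted by 2.3°. I allowed for that in every later move.

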